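# Clamp a basket base in the ratchet bench clamp

## Task

Lay the drilled wooden basket base flat on the bed of the bench clamp, lengthwise between the jaw and the end stop, and let go of it. Then pump the clamp's handle in full strokes until the handle turns clearly stiff and the base is held firmly, but stop there: further pumping would crush it, so don't. Leave the handle swung back at its rest stop, do not push the jaw by hand, and leave the bowl, mallet and jar where they are.

Things in the scene. Friction and masses are not known exactly. Their poses are not given: they have to be found in the camera images.
- base: Drilled wooden basket base: plain rectangular block 50 mm wide (its x), 110 mm long (its y), 24 mm thick, about 0.11 kg, lying flat on the bench at the start. Origin at the centre of its underside, z up. Grip it across the 50 mm width. Either end may face the jaw.
- clamp: Ratchet bench clamp fixed to the bench, on a wooden bed 100 mm (its x) by 360 mm (its y). Origin on the bench below the middle of the jaw face, z up; bed top 20 mm above it. A steel ram with round teeth slides along +y, starts fully back and carries the jaw. A full handle stroke advances it one tooth, 8 mm; a pawl holds it there and it cannot be undone.
- bed_place (a point): Where the base's underside centre is to go: on the bed top, 63 mm in front of the starting jaw face; axes as the clamp's, the base's length along y. A steel end stop (70 mm wide, 40 mm tall, pose not given) is bolted beyond with its face 63 to 83 mm from this point, so the base goes in with 8 mm free at the jaw end and 8 to 28 mm at the stop end.
- jaw: Dark steel jaw plate 64 mm wide, 12 mm thick, top 61 mm above the bench, on a coil spring ahead of the ram (3 N per mm, up to 24 mm): once the base is against jaw and stop, each tooth adds up to 24 N. A firm hold is 12 to 66 N; over 85 N crushes the base. Origin at bench level below the pressing face, axes as the clamp's. Not to be pushed by hand.
- handle_pivot (a point): Vertical pivot axis of the pump handle, 45 mm above the bench, axes as the clamp's. The grip is 110 mm from it, on the robot's side. At rest (joint 0) the line from pivot to grip points along yaw pi - 0.25 rad in the clamp's frame; at joint value t along pi - 0.25 + t, so a pumping stroke takes the grip towards the clamp's -y.
- handle_grip (a point): Middle of the upright round wooden grip of the pump handle, 93 mm above the bench: 22 mm diameter, free from 53 to 117 mm above the bench. Take it from above. It moves with the handle.
- handle (a joint): Pump handle angle, rad: 0 at the rest stop, 0.50 at the other stop. Stroke to 0.40 or more to click a tooth (mind that a loaded handle lags), back below 0.06 to catch the next; it stays where left. Pumping with the jaw free takes 1 to 5 N at the grip. Once the jaw presses, the push held at 0.44 grows 4 to 8 N a tooth. A rise of 4.5 N over the first, free stroke is a firm hold: stop there.
- basin: Bystander: terracotta bowl 124 mm wide, 50 mm high; origin at the centre of its underside.
- mallet: Bystander: wooden mallet lying on the bench; origin at the centre of its underside.
- jar: Bystander: amber glass jar 66 mm wide, 90 mm high; origin at the centre of its underside.
There are look-alikes about, which are no part of the job. There is more than one size of the base; the one meant has the size given above.

How it is judged:
By the outcome, as a careful person would: the job done as asked, in the order asked, and still so for the second after the job is handed in, with the robot touching nothing.
It also fails if it takes over 72 s, if anything falls off the work surface, if the arm or the gripper's body presses on something with over 40 N, if the wrist force passes 120 N, or if a joint passes its speed limit or range.

## Robot

A 6-joint arm with a two-finger parallel gripper is mounted at the origin on the work surface. World frame = base frame: x ahead of the robot, y to its left, z up, the work surface at z = 0. Lengths are in m, angles in degrees, forces in N, time in s.
With the tool pointing down it reaches from about 0.35 to 0.875 m from the base axis. Payload 4.2 kg.
Tool frame: the origin (TCP) lies on the centre line of the jaws, within the pads' length; the fingertips stand 19 mm ahead of it and the grasp point (between the pads) is the TCP; x points along the fingers, y is the direction in which the jaws open and shut, and the axes are right-handed (so a half turn about x gives the same grasp; the last joint's range is limited). The gripper opens to 87 mm and grips with 3 to 60 N. Pads are 19 mm wide; open, the fingers measure 117 mm over their backs; the gripper's body (75 mm by 190 mm) begins 51 mm behind the grasp point.
Start: joints at [-54.569, 22.042, 0.453, 0, -68.411, -14.817], TCP at [0.22, -0.585, 0.242] pointing down, gripper open.
Joint ranges: [-179.83, 179.83], [-69.29, 118.12], [-61.27, 80.66], [-181.25, 117.63], [-171.15, -9.14], [-177.46, 177.46]. Speed limits (degrees/s): [159.86, 159.86, 180, 180, 180, 180].

## Interface

Orientations are given as a 3x3 rotation matrix whose columns are the frame's x, y, z axes.
In Python, from station import r, viewer, job, spotter gives the robot as it stands.
- The arm moves only by the tool play_rows, never from a script. Its argument "commands" is a list of rows, each an object of numbers: "fingers": the gripper command: -1 is fully open, 1 is shut, values between are in proportion; "tx", "ty", "tz": the shift along the tool's x, y, z normalised to -1 to 1, where 1 is 750 mm; "ax", "ay", "az": the turn, a rotation vector about the tool's x, y, z normalised to -1 to 1, where 1 is pi rad. In form: [{"fingers": .., "tx": .., "ty": .., "tz": .., "ax": .., "ay": .., "az": ..}, ...]. A call has 1 to 5 rows; each row is the pose to reach, as a shift and turn from the pose commanded when the call began, along the tool's axes at that moment, turning the shorter way round; what a row does not reach only later rows make up. A row lasts 1/12 s, in which the tool goes at most 41.7 mm and 7.16 degrees, less where a joint would pass 70% of its speed; a pose out of reach is approached as far as the arm can. A call with a number of a shift or a turn outside -1 to 1 is refused whole. A call with a gripper value outside its range is refused whole. The fingers move at their own pace and stop on an object; the grip force is fixed at half the most. Time passes only in rows, so rows that repeat a pose let the fingers close. It gives the time, the measured TCP pose, the force and the opening at its end, in the units of the state.
- r.sense(): the state, without advancing time (a new reading comes with each control period).
- viewer.capture(name): name is "scene" or "top" or "wrist"; returns a dict with "image" (480x640x3 uint8, red, green, blue), "fx", "fy", "cx", "cy" (pixels), "R" (3x3) and "t" (3): a world point X has camera coordinates R X + t; the wrist camera has in their place "mount" (4x4, takes a point from camera to tool coordinates, whose origin is the TCP and whose axes are the tool frame's). Camera axes: x right, y down, z forward; pixel columns grow to the right and rows downward; lengths in m; the calibration is good to about 2 mm. A picture is of the moment at which its call begins: read the wrist's pose just before it. There is no depth.
- job.finish_job(): hands the job in, once; it reports no verdict.
Trained networks look in a picture, given as the dict that the camera call returned (one of the last four; its "shot" number tells which), for a name from the list of things; names that differ only in an ending like _2 or _b are one class to them, and where a whole thing is asked for, a point or a joint stands for the part that bears it (a point fixed in the world has none). Each returns a list of dicts, best first, with "score" (0 to 1); they miss things now and then, are a little off and sometimes report something else, mostly with a low value. They report only what shows in the picture. A call takes as long as a camera call. They do not tell look-alikes from the thing itself.
- spotter.find_in(name, picture): "uv" ([column, row] in pixels, amid what is visible of it).
- spotter.silhouettes(name, picture): "region" (480x640 bool, what is visible of it) and "uv" ([column, row] in pixels, amid what is visible of it).
The state is a dict: "time_s": time; "joints": joint angles; "joint_velocities": joint speeds; "effort": joint torques, N m; "tcp_pos": TCP position; "ee_rot": TCP orientation; "wrist_force": force on the tool from outside, world axes, zero at the start; "moment": the same for the moment, N m; "gripper_width": opening from 0.0 (shut) to 1.0 (fully open).
Only numpy, scipy, OpenCV 4.12 (cv2) and the standard library are available. Lean on these libraries where they do the work, as an engineer would, in place of code of your own. Each camera call takes 0.05 s, during which the arm holds its last target. There are 200 camera calls.

## Working session

There is one attempt and no reset: what is moved stays moved. The work goes in short steps, Python scripts to look and compute and a tool call to move; the robot and the scene stay as the last step left them, time stands still between calls to the robot, and variables do not carry over. Pictures are saved under pics/ and viewed, about 8 in all and at most 12, crops included, and the job is handed in when it is done.

Besides the shell and the picture viewer there is one more tool, called after "Emit:" as a command line: name --argument value ..., lists and objects as JSON in quotes. play_rows: Moves the arm, as the interface text tells. Its arguments: {"type":"object","properties":{"commands":{"type":"array"}},"required":["commands"]}

```bash
mkdir -p pics; ls; cat > h.py <<'E'
import numpy as np, cv2
from station import r, viewer, job, spotter
np.set_printoptions(precision=4,suppress=True)
def save(p,n,box=None,s=1):
    im=p["image"][:,:,::-1]
    if box: im=im[box[1]:box[3],box[0]:box[2]]
    cv2.imwrite("pics/"+n,cv2.resize(im,None,fx=s,fy=s,interpolation=cv2.INTER_CUBIC))
def Rt(p,st=None):
    if "mount" in p:
        M=np.eye(4);M[:3,:3]=np.array(st["ee_rot"]);M[:3,3]=st["tcp_pos"]
        I=np.linalg.inv(M@np.array(p["mount"])); return I[:3,:3],I[:3,3]
    return np.array(p["R"]),np.array(p["t"])
def w(p,uv,z,st=None):
    R,t=Rt(p,st); d=R.T@np.array([(uv[0]-p["cx"])/p["fx"],(uv[1]-p["cy"])/p["fy"],1]); c=-R.T@t
    return c+d*(z-c[2])/d[2]
def px(p,X,st=None):
    R,t=Rt(p,st); c=R@np.array(X)+t; return np.array([c[0]/c[2]*p["fx"]+p["cx"],c[1]/c[2]*p["fy"]+p["cy"]])
E
python3 - <<'E'
from h import *
s=r.sense();print(s)
a=viewer.capture("scene");b=viewer.capture("top")
save(a,"s0.png");save(b,"t0.png")
for n in["base","clamp","jaw","handle_grip","handle","basin","mallet","jar"]:
  for q,c in(("scene",a),("top",b)):
    print(n,q,[(np.round(d["uv"]),round(d["score"],2),w(c,d["uv"],{"base":.024,"handle_grip":.093}.get(n,.04))[:2]) for d in spotter.find_in(n,c)[:5]])
E
```

```text
pics
{'time_s': 0.0, 'joints': array([-54.5693,  22.0903,   0.3808,  -0.0304, -68.4129, -14.8169]), 'joint_velocities': array([-0.0891, -0.0767,  0.0689,  0.0858,  0.0253, -0.0759]), 'effort': array([ -0.0002, -39.0668,  18.7407,   4.2201,   0.0109,  -0.0002]), 'tcp_pos': array([ 0.2199, -0.5844,  0.2405]), 'ee_rot': array([[-0.0008, -0.3519,  0.936 ],
       [ 0.002 ,  0.936 ,  0.3519],
       [-1.    ,  0.0022, -0.0001]]), 'wrist_force': array([-0.1929,  0.182 ,  0.3692]), 'moment': array([ 0.0177, -0.02  , -0.019 ]), 'gripper_width': 0.9996991947540038}
base scene [(array([483., 276.]), 0.84, array([0.4916, 0.3771])), (array([421., 242.]), 0.62, array([0.4276, 0.2463]))]
base top [(array([229., 322.]), 0.98, array([0.3214, 0.199 ])), (array([138., 239.]), 0.91, array([0.4804, 0.3876])), (array([208., 259.]), 0.83, array([0.4439, 0.2459]))]
clamp scene [(array([262., 301.]), 0.85, array([ 0.6307, -0.0588]))]
clamp top [(array([365., 176.]), 0.65, array([ 0.6126, -0.0603]))]
jaw scene [(array([267., 293.]), 0.67, array([ 0.6112, -0.0528]))]
jaw top [(array([365., 172.]), 0.91, array([ 0.62  , -0.0602])), (array([206., 261.]), 0.45, array([0.4389, 0.2464]))]
handle_grip scene [(array([248., 248.]), 0.85, array([ 0.5462, -0.1026]))]
handle_grip top [(array([393., 219.]), 0.64, array([ 0.521 , -0.1093]))]
handle scene [(array([251., 244.]), 0.61, array([ 0.5047, -0.1092]))]
handle top [(array([390., 219.]), 0.79, array([ 0.5283, -0.11  ]))]
basin scene [(array([173., 206.]), 0.62, array([ 0.436 , -0.3006]))]
basin top [(array([491., 263.]), 0.58, array([ 0.4463, -0.3048]))]
mallet scene [(array([502., 334.]), 0.71, array([0.6224, 0.4087]))]
mallet top [(array([130., 169.]), 0.97, array([0.6177, 0.4067])), (array([490., 263.]), 0.66, array([ 0.4472, -0.3019]))]
jar scene [(array([132., 265.]), 0.58, array([ 0.5951, -0.3392]))]
jar top [(array([508., 182.]), 0.81, array([ 0.6071, -0.3385]))]
```

View pics/t0.png

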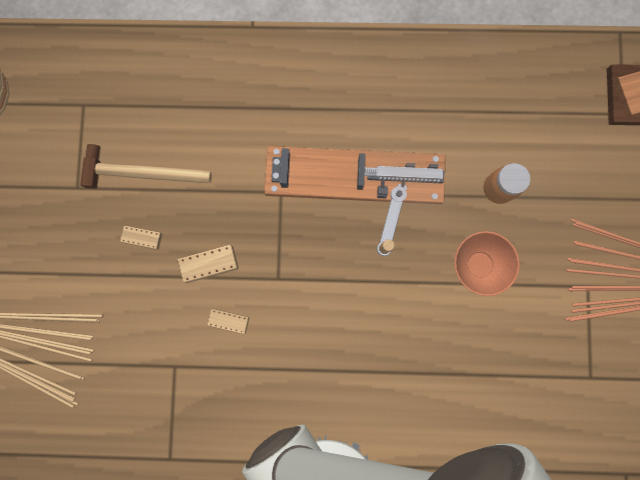

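View pics/s0.png

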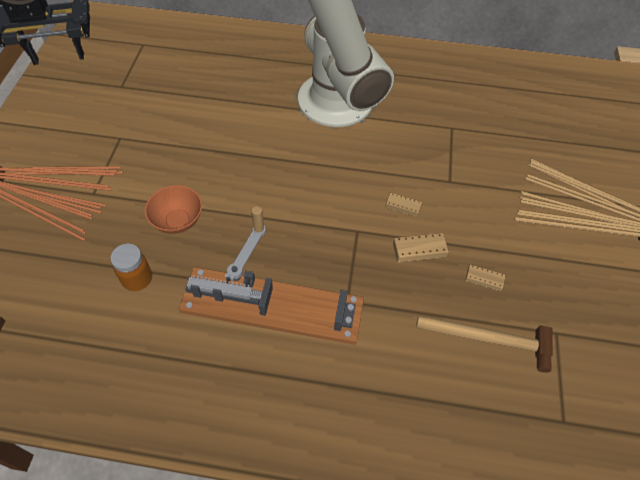

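```bash
python3 - <<'E'
from h import *
b=viewer.capture("top")
for d in spotter.silhouettes("base",b)[:4]:
    ys,xs=np.nonzero(d["region"]); P=np.array([w(b,(x,y),.024)[:2] for x,y in zip(xs,ys)])
    (c,sz,an)=cv2.minAreaRect((P*1000).astype(np.float32)); print(d["uv"],d["score"],np.array(c),np.array(sz),an,len(xs), P.mean(0))
E
```

```text
[140.6, 234.2] 0.73 [484.0645 382.3556] [81.4598 35.6397] 80.48338317871094 705 [0.4841 0.3818]
[229.5, 322.3] 0.72 [323.922  201.1043] [77.1096 34.8577] 78.86968231201172 693 [0.324  0.2009]
[208.8, 260.0] 0.61 [435.5527 246.1077] [ 53.5849 113.5222] 16.906984329223633 1507 [0.435  0.2461]
```

The three candidates in the top view are blocks at (140,237), (228,322) and (207,262). Only (207,262) measures about 54x114 mm; the others are about 80x35 mm. The clamp runs along world +y (image left): jaw at column 361, end stop at column 282. I'll confirm in one crop and measure the clamp.

```bash
python3 - <<'E'
from h import *
b=viewer.capture("top"); save(b,"c1.png",(170,135,455,290),2.8)
im=cv2.cvtColor(b["image"],cv2.COLOR_RGB2HSV)
sub=b["image"].astype(int)
m=((sub[:,:,0]-sub[:,:,2]>75)&(sub[:,:,0]>130)).astype(np.uint8); m[:140]=0;m[215:]=0;m[:,:255]=0;m[:,455:]=0
m=cv2.morphologyEx(m,cv2.MORPH_OPEN,np.ones((3,3)))
ys,xs=np.nonzero(m);P=np.array([w(b,(x,y),.02)[:2] for x,y in zip(xs,ys)])*1000
q=cv2.minAreaRect(P.astype(np.float32));print(q,len(xs));print(cv2.boxPoints(q))
for uv,z in (((357.5,171),.061),((389,245),.117),((399,194),.05),((289,167),.06)): print(uv,w(b,uv,z))
E
```

```text
((622.1997680664062, -39.5574951171875), (358.4788513183594, 97.9794692993164), 88.25890350341797) 5655
[[ 567.7868 -217.2257]
 [ 665.721  -220.2026]
 [ 676.6127  138.1107]
 [ 578.6785  141.0876]]
(357.5, 171) [ 0.6174 -0.0442  0.061 ]
(389, 245) [ 0.4697 -0.0991  0.117 ]
(399, 194) [ 0.5761 -0.1257  0.05  ]
(289, 167) [0.623  0.0884 0.06  ]
```

View pics/c1.png

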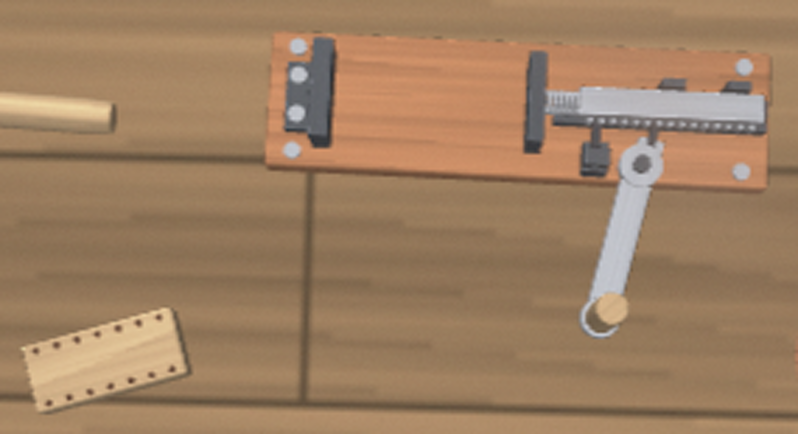

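Confirmed: (207,262) is the drilled base. The clamp's yaw is about -1.7° and its jaw face is near y = -0.045. I'll pass over the clamp with the wrist camera on the way.

```bash
cat >> h.py <<'E'
def go(pos,yaw=None,s=None):
    "row numbers taking the tool (pointing down) from its measured pose to pos, yaw(deg) of tool y"
    s=s or r.sense(); R=np.array(s["ee_rot"]); y0=np.degrees(np.arctan2(R[1,1],R[0,1])); c,n=np.cos(np.radians(y0)),np.sin(np.radians(y0))
    d=np.array(pos)-s["tcp_pos"]; yaw=y0 if yaw is None else yaw
    a=(yaw-y0+180)%360-180
    print("yaw",round(y0,2),"tx %.4f ty %.4f tz %.4f ax %.4f"%(-d[2]/.75,(c*d[0]+n*d[1])/.75,(n*d[0]-c*d[1])/.75,-a/180), "rows",round(max(np.linalg.norm(d)/.0417,abs(a)/7.16),1))
E
python3 - <<'E'
from h import *
p=viewer.capture("wrist");print(np.array(p["mount"]),p["fx"],p["cx"])
go([.56,.0,.36],178.3); go([.435,.246,.15],196.9)
E
```

```text
[[-0.001  -0.3063  0.952  -0.1435]
 [ 1.      0.0004  0.0011 -0.0005]
 [-0.0007  0.952   0.3062 -0.084 ]
 [ 0.      0.      0.      1.    ]] 369.9251601614376 318.39116784882003
yaw 110.61 tx -0.1579 ty 0.5705 tz 0.6988 ax -0.3760 rows 16.5
yaw 110.61 tx 0.1221 ty 0.9361 tz 0.6583 ax -0.4794 rows 20.7
```

Emit:
play_rows --commands '[{"fingers":-1,"tx":-0.0395,"ty":0.1216,"tz":0.174,"ax":0,"ay":0,"az":0},{"fingers":-1,"tx":-0.0395,"ty":0.1216,"tz":0.174,"ax":0,"ay":0,"az":0},{"fingers":-1,"tx":-0.0395,"ty":0.1216,"tz":0.174,"ax":0,"ay":0,"az":0},{"fingers":-1,"tx":-0.0395,"ty":0.1216,"tz":0.174,"ax":0,"ay":0,"az":0},{"fingers":-1,"tx":-0.0395,"ty":0.1216,"tz":0.174,"ax":0,"ay":0,"az":0}]'

```text
time_s: 1.52
tcp_pos: [0.3131, -0.4503, 0.2734]
ee_rot: [[0.003, -0.357, 0.934], [-0.002, 0.934, 0.357], [-1.0, -0.003, 0.002]]
wrist_force: [-0.2, -0.2, -0.1]
gripper_width: 0.999
```

Emit:
play_rows --commands '[{"fingers":-1,"tx":-0.0395,"ty":0.1216,"tz":0.174,"ax":0,"ay":0,"az":0},{"fingers":-1,"tx":-0.0395,"ty":0.1216,"tz":0.174,"ax":0,"ay":0,"az":0},{"fingers":-1,"tx":-0.0395,"ty":0.1216,"tz":0.174,"ax":0,"ay":0,"az":0},{"fingers":-1,"tx":-0.0395,"ty":0.1216,"tz":0.174,"ax":0,"ay":0,"az":0},{"fingers":-1,"tx":-0.0395,"ty":0.1216,"tz":0.174,"ax":0,"ay":0,"az":0}]'

```text
time_s: 1.93
tcp_pos: [0.4034, -0.3191, 0.3027]
ee_rot: [[0.004, -0.358, 0.934], [-0.001, 0.934, 0.358], [-1.0, -0.003, 0.004]]
wrist_force: [-0.2, -0.7, 0.5]
gripper_width: 0.998
```

Emit:
play_rows --commands '[{"fingers":-1,"tx":-0.0395,"ty":0.1216,"tz":0.174,"ax":0,"ay":0,"az":0},{"fingers":-1,"tx":-0.0395,"ty":0.1216,"tz":0.174,"ax":0,"ay":0,"az":0},{"fingers":-1,"tx":-0.0395,"ty":0.1216,"tz":0.174,"ax":0,"ay":0,"az":0},{"fingers":-1,"tx":-0.0395,"ty":0.1216,"tz":0.174,"ax":0,"ay":0,"az":0},{"fingers":-1,"tx":-0.0395,"ty":0.1216,"tz":0.174,"ax":0,"ay":0,"az":0}]'

```text
time_s: 2.35
tcp_pos: [0.4936, -0.1876, 0.3316]
ee_rot: [[0.004, -0.357, 0.934], [-0.0, 0.934, 0.357], [-1.0, -0.001, 0.003]]
wrist_force: [0.5, -0.7, -0.3]
gripper_width: 0.999
```

Emit:
play_rows --commands '[{"fingers":-1,"tx":-0.0395,"ty":0.1216,"tz":0.174,"ax":-0.19,"ay":0,"az":0},{"fingers":-1,"tx":-0.0395,"ty":0.1216,"tz":0.174,"ax":-0.19,"ay":0,"az":0},{"fingers":-1,"tx":-0.0395,"ty":0.1216,"tz":0.174,"ax":-0.19,"ay":0,"az":0},{"fingers":-1,"tx":-0.0395,"ty":0.1216,"tz":0.174,"ax":-0.19,"ay":0,"az":0},{"fingers":-1,"tx":-0.0395,"ty":0.1216,"tz":0.174,"ax":-0.19,"ay":0,"az":0}]'

```text
time_s: 2.77
tcp_pos: [0.5836, -0.0559, 0.36]
ee_rot: [[0.002, -0.823, 0.568], [0.001, 0.568, 0.823], [-1.0, -0.001, 0.002]]
wrist_force: [-0.1, -0.3, -0.3]
gripper_width: 0.999
```

Emit:
play_rows --commands '[{"fingers":-1,"tx":0,"ty":0,"tz":0,"ax":-0.187,"ay":0,"az":0},{"fingers":-1,"tx":0,"ty":0,"tz":0,"ax":-0.187,"ay":0,"az":0},{"fingers":-1,"tx":0,"ty":0,"tz":0,"ax":-0.187,"ay":0,"az":0},{"fingers":-1,"tx":0,"ty":0,"tz":0,"ax":-0.187,"ay":0,"az":0},{"fingers":-1,"tx":0,"ty":0,"tz":0,"ax":-0.187,"ay":0,"az":0}]'

```text
time_s: 3.18
tcp_pos: [0.5801, -0.0603, 0.3598]
ee_rot: [[-0.0, -1.0, 0.021], [-0.0, 0.021, 1.0], [-1.0, 0.0, -0.0]]
wrist_force: [0.5, 1.1, 0.1]
gripper_width: 1.001
```

```bash
python3 - <<'E'
from h import *
s=r.sense();p=viewer.capture("wrist");save(p,"w1.png")
print(s["time_s"],s["tcp_pos"],s["ee_rot"])
import pickle;pickle.dump((s,p),open("w1.pkl","wb"))
for n in["jaw","handle_grip","base"]:
  print(n,[(np.round(d["uv"]),round(d["score"],2),w(p,d["uv"],.06 if n=="jaw" else .117,s)) for d in spotter.find_in(n,p)[:3]])
go([.435,.246,.15],196.9)
E
```

```text
3.1833 [ 0.5801 -0.0603  0.3598] [[-0.0005 -0.9998  0.0214]
 [-0.0001  0.0214  0.9998]
 [-1.      0.0005 -0.0001]]
jaw [(array([282., 191.]), 0.71, array([ 0.6246, -0.0589,  0.06  ]))]
handle_grip [(array([365., 144.]), 0.73, array([ 0.5322, -0.1171,  0.117 ]))]
base [(array([418., 383.]), 0.8, array([0.4607, 0.1771, 0.117 ])), (array([484., 332.]), 0.48, array([0.3864, 0.1051, 0.117 ]))]
yaw 178.31 tx 0.2799 ty 0.2055 tz 0.4024 ax -0.1033 rows 9.6
```

View pics/w1.png

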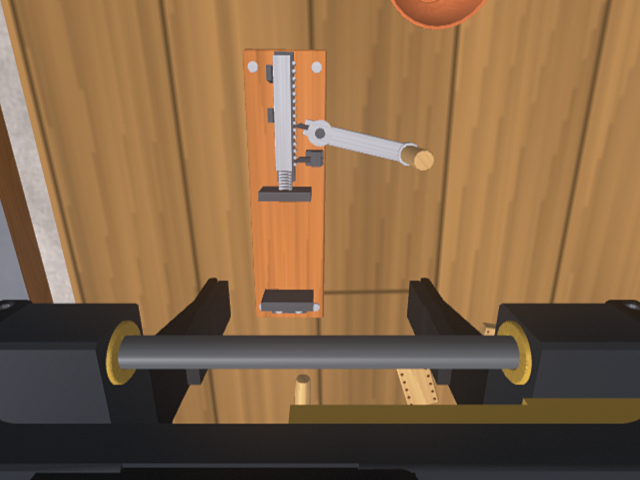

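The wrist view shows the bed from (244,49) to (323,317), the jaw at rows 188–201, the stop at rows 290–311, the pivot at (319,132) and the grip top at (424,160). I'll enlarge it for edge positions and move to the base meanwhile.

```bash
python3 - <<'E'
from h import *
import pickle
s,p=pickle.load(open("w1.pkl","rb")); save(p,"w1z.png",(235,120,445,320),3)
for nm,uv,z in [("bedA",(244,49),.02),("bedB",(326,50),.02),("jawtop",(285,194),.061),("jawbot",(285,201),.02),("stoptopfront",(288,290),.06),("grip",(424,160),.117),("grip93",(418,158),.093),("piv",(319,132),.05)]:
    print(nm,w(p,uv,z,s))
E
```

```text
bedA [ 0.6654 -0.2222  0.02  ]
bedB [ 0.5685 -0.2191  0.02  ]
jawtop [ 0.6214 -0.0558  0.061 ]
jawbot [ 0.6258 -0.0381  0.02  ]
stoptopfront [0.6238 0.0731 0.06  ]
grip [ 0.4712 -0.0996  0.117 ]
grip93 [ 0.4712 -0.0991  0.093 ]
piv [ 0.5787 -0.127   0.05  ]
```

View pics/w1z.png

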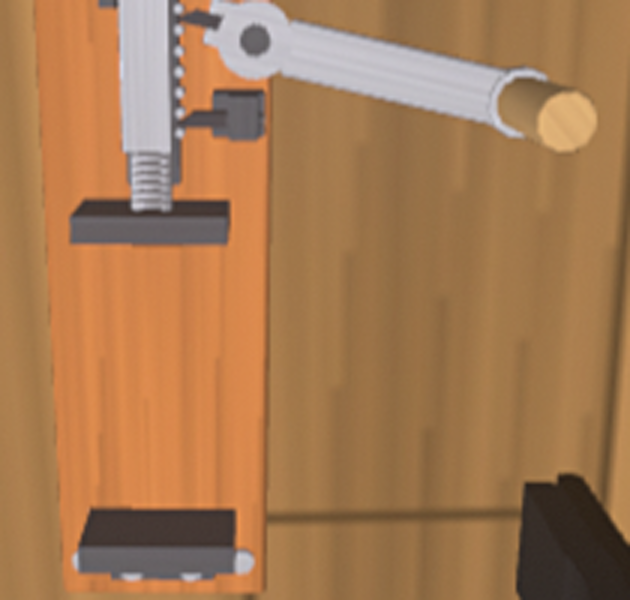

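Emit:
play_rows --commands '[{"fingers":-1,"tx":0.14,"ty":0.1028,"tz":0.2012,"ax":0,"ay":0,"az":0},{"fingers":-1,"tx":0.14,"ty":0.1028,"tz":0.2012,"ax":0,"ay":0,"az":0},{"fingers":-1,"tx":0.14,"ty":0.1028,"tz":0.2012,"ax":0,"ay":0,"az":0},{"fingers":-1,"tx":0.14,"ty":0.1028,"tz":0.2012,"ax":0,"ay":0,"az":0},{"fingers":-1,"tx":0.14,"ty":0.1028,"tz":0.2012,"ax":0,"ay":0,"az":0}]'

```text
time_s: 3.8
tcp_pos: [0.5054, 0.0943, 0.2535]
ee_rot: [[-0.001, -1.0, 0.029], [0.0, 0.029, 1.0], [-1.0, 0.001, -0.0]]
wrist_force: [-1.0, 0.0, -0.5]
gripper_width: 1.0
```

Emit:
play_rows --commands '[{"fingers":-1,"tx":0.08,"ty":0.1028,"tz":0.12,"ax":-0.1033,"ay":0,"az":0},{"fingers":-1,"tx":0.08,"ty":0.1028,"tz":0.12,"ax":-0.1033,"ay":0,"az":0},{"fingers":-1,"tx":0.08,"ty":0.1028,"tz":0.12,"ax":-0.1033,"ay":0,"az":0},{"fingers":-1,"tx":0.08,"ty":0.1028,"tz":0.12,"ax":-0.1033,"ay":0,"az":0},{"fingers":-1,"tx":0.08,"ty":0.1028,"tz":0.12,"ax":-0.1033,"ay":0,"az":0}]'

```text
time_s: 4.22
tcp_pos: [0.4307, 0.186, 0.194]
ee_rot: [[-0.002, -0.955, -0.295], [-0.002, -0.295, 0.955], [-1.0, 0.003, -0.001]]
wrist_force: [1.0, -0.4, 0.2]
gripper_width: 1.005
```

```bash
python3 - <<'E'
from h import *
s=r.sense();p=viewer.capture("wrist");save(p,"w2.png")
print(s["time_s"],s["tcp_pos"])
for d in spotter.silhouettes("base",p)[:3]:
    ys,xs=np.nonzero(d["region"]); P=np.array([w(p,(x,y),.024,s)[:2] for x,y in zip(xs,ys)])
    print(d["uv"],d["score"],cv2.minAreaRect((P*1000).astype(np.float32)),len(xs))
E
```

```text
4.2167 [0.4307 0.186  0.194 ]
[293.7, 267.4] 0.89 ((436.7178039550781, 242.70675659179688), (51.055946350097656, 113.91698455810547), 16.718196868896484) 6203
[210.8, 389.6] 0.86 ((487.12335205078125, 387.419189453125), (55.18341064453125, 34.60198974609375), 81.08744049072266) 1161
[423.5, 258.8] 0.56 ((329.79278564453125, 197.80816650390625), (75.25930786132812, 37.48426818847656), 78.61518859863281) 2669
```

View pics/w2.png

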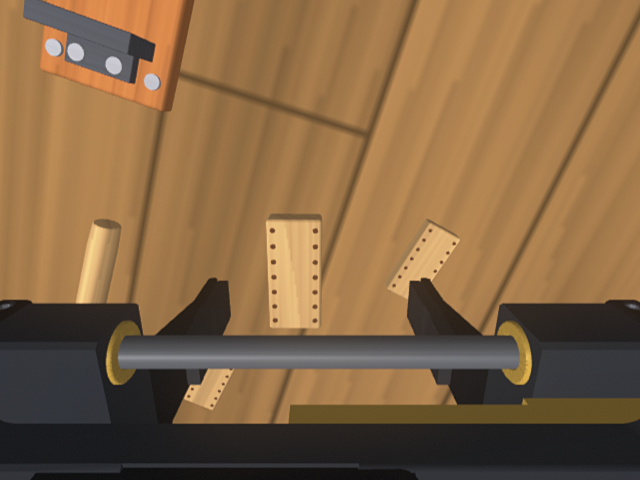

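The zoom shows the jaw's top front edge at row 201 (columns 258–311) and the stop face's foot at row 290 (columns 265–314). The base sits between the open fingers, centred near (295,272).

```bash
python3 - <<'E'
from h import *
import pickle
s,p=pickle.load(open("w1.pkl","rb"))
for nm,uv,z in [("jawL",(258.3,201.3),.061),("jawR",(311.2,201.3),.061),("jawbackL",(259,192),.061),("stopfootL",(265.3,289.5),.02),("stopfootR",(313.7,290),.02),("stoptopL",(261,302.5),.06),("stoptopR",(312,301.5),.06),("griptop",(424.5,160.3),.117),("piv",(319.5,133),.06)]:
    print(nm,w(p,uv,z,s))
go([.436,.2446,.10],196.8); go([.436,.2446,.012],196.8)
E
```

```text
jawL [ 0.6544 -0.0475  0.061 ]
jawR [ 0.5899 -0.0461  0.061 ]
jawbackL [ 0.6528 -0.0589  0.061 ]
stopfootL [0.6605 0.0913 0.02  ]
stopfootR [0.5908 0.0936 0.02  ]
stoptopL [0.6607 0.0908 0.06  ]
stoptopR [0.5925 0.0907 0.06  ]
griptop [ 0.4707 -0.0993  0.117 ]
piv [ 0.5782 -0.1263  0.06  ]
yaw -162.96 tx 0.1275 ty -0.0269 tz 0.0743 ax 0.0013 rows 2.7
yaw -162.96 tx 0.2448 ty -0.0269 tz 0.0743 ax 0.0013 rows 4.6
```

Emit:
play_rows --commands '[{"fingers":-1,"tx":0.1275,"ty":-0.0269,"tz":0.0743,"ax":0.0013,"ay":0,"az":0},{"fingers":-1,"tx":0.1275,"ty":-0.0269,"tz":0.0743,"ax":0.0013,"ay":0,"az":0},{"fingers":-1,"tx":0.1275,"ty":-0.0269,"tz":0.0743,"ax":0.0013,"ay":0,"az":0},{"fingers":-1,"tx":0.18,"ty":-0.0269,"tz":0.0743,"ax":0.0013,"ay":0,"az":0},{"fingers":-1,"tx":0.2,"ty":-0.0269,"tz":0.0743,"ax":0.0013,"ay":0,"az":0}]'

```text
time_s: 4.73
tcp_pos: [0.4354, 0.2431, 0.0417]
ee_rot: [[-0.003, -0.958, -0.286], [-0.003, -0.286, 0.958], [-1.0, 0.004, -0.002]]
wrist_force: [-0.5, -0.9, -0.0]
gripper_width: 1.002
```

Emit:
play_rows --commands '[{"fingers":-1,"tx":0.02,"ty":0,"tz":0,"ax":0,"ay":0,"az":0},{"fingers":-1,"tx":0.028,"ty":0,"tz":0,"ax":0,"ay":0,"az":0},{"fingers":-1,"tx":0.028,"ty":0,"tz":0,"ax":0,"ay":0,"az":0},{"fingers":1,"tx":0.028,"ty":0,"tz":0,"ax":0,"ay":0,"az":0},{"fingers":1,"tx":0.028,"ty":0,"tz":0,"ax":0,"ay":0,"az":0}]'

```text
time_s: 5.15
tcp_pos: [0.4366, 0.2448, 0.0253]
ee_rot: [[0.002, -0.957, -0.289], [0.002, -0.289, 0.957], [-1.0, -0.003, 0.001]]
wrist_force: [0.3, -0.5, -0.5]
gripper_width: 0.919
```

Emit:
play_rows --commands '[{"fingers":1,"tx":0,"ty":0,"tz":0,"ax":0,"ay":0,"az":0},{"fingers":1,"tx":0,"ty":0,"tz":0,"ax":0,"ay":0,"az":0},{"fingers":1,"tx":0,"ty":0,"tz":0,"ax":0,"ay":0,"az":0},{"fingers":1,"tx":0,"ty":0,"tz":0,"ax":0,"ay":0,"az":0},{"fingers":1,"tx":0,"ty":0,"tz":0,"ax":0,"ay":0,"az":0}]'

```text
time_s: 5.57
tcp_pos: [0.4355, 0.2446, 0.0244]
ee_rot: [[0.0, -0.957, -0.29], [0.0, -0.29, 0.957], [-1.0, -0.001, 0.0]]
wrist_force: [0.0, -0.6, 1.5]
gripper_width: 0.567
```

Emit:
play_rows --commands '[{"fingers":1,"tx":0,"ty":0,"tz":0,"ax":0,"ay":0,"az":0},{"fingers":1,"tx":-0.05,"ty":0,"tz":0,"ax":0,"ay":0,"az":0},{"fingers":1,"tx":-0.1,"ty":0,"tz":0,"ax":0,"ay":0,"az":0},{"fingers":1,"tx":-0.147,"ty":0,"tz":0,"ax":0,"ay":0,"az":0},{"fingers":1,"tx":-0.147,"ty":0,"tz":0,"ax":0,"ay":0,"az":0}]'

```text
time_s: 5.98
tcp_pos: [0.4387, 0.2473, 0.141]
ee_rot: [[0.011, -0.956, -0.292], [0.009, -0.291, 0.957], [-1.0, -0.013, 0.005]]
wrist_force: [0.7, 0.0, -0.7]
gripper_width: 0.571
```

```bash
python3 - <<'E'
from h import *
s=r.sense();print(s["tcp_pos"],s["gripper_width"],s["wrist_force"])
p=viewer.capture("wrist")
zt=s["tcp_pos"][2]-.0004
for d in spotter.silhouettes("base",p)[:1]:
    ys,xs=np.nonzero(d["region"]); P=np.array([w(p,(x,y),zt,s)[:2] for x,y in zip(xs,ys)])
    print(d["uv"],d["score"],cv2.minAreaRect((P*1000).astype(np.float32)),len(xs))
go([.624,.0162,.135],178.26)
E
```

```text
[0.4387 0.2473 0.141 ] 0.5710033466229304 [ 0.6656  0.0221 -0.7369]
[480.4, 217.7] 0.68 ((389.9207763671875, 184.1974639892578), (40.846466064453125, 22.212751388549805), 78.35761260986328) 5301
yaw -163.19 tx 0.0006 ty -0.1524 tz -0.3645 ax 0.1031 rows 7.1
```

Emit:
play_rows --commands '[{"fingers":1,"tx":0,"ty":-0.0761,"tz":-0.1822,"ax":0,"ay":0,"az":0},{"fingers":1,"tx":0,"ty":-0.0761,"tz":-0.1822,"ax":0,"ay":0,"az":0},{"fingers":1,"tx":0,"ty":-0.0761,"tz":-0.1822,"ax":0,"ay":0,"az":0},{"fingers":1,"tx":0,"ty":-0.0761,"tz":-0.1822,"ax":0,"ay":0,"az":0},{"fingers":1,"tx":0,"ty":-0.0761,"tz":-0.1822,"ax":0,"ay":0,"az":0}]'

```text
time_s: 6.5
tcp_pos: [0.5306, 0.1265, 0.1317]
ee_rot: [[-0.004, -0.959, -0.285], [-0.002, -0.285, 0.959], [-1.0, 0.004, -0.001]]
wrist_force: [0.1, 0.2, -2.0]
gripper_width: 0.571
```

Emit:
play_rows --commands '[{"fingers":1,"tx":0,"ty":-0.0761,"tz":-0.1822,"ax":0.1033,"ay":0,"az":0},{"fingers":1,"tx":0,"ty":-0.0761,"tz":-0.1822,"ax":0.1033,"ay":0,"az":0},{"fingers":1,"tx":0,"ty":-0.0761,"tz":-0.1822,"ax":0.1033,"ay":0,"az":0},{"fingers":1,"tx":0,"ty":-0.0761,"tz":-0.1822,"ax":0.1033,"ay":0,"az":0},{"fingers":1,"tx":0,"ty":-0.0761,"tz":-0.1822,"ax":0.1033,"ay":0,"az":0}]'

```text
time_s: 6.92
tcp_pos: [0.625, 0.0124, 0.1313]
ee_rot: [[-0.003, -0.999, 0.035], [-0.001, 0.035, 0.999], [-1.0, 0.003, -0.001]]
wrist_force: [0.5, -0.4, -1.9]
gripper_width: 0.568
```

Emit:
play_rows --commands '[{"fingers":1,"tx":0,"ty":0,"tz":0,"ax":0,"ay":0,"az":0},{"fingers":1,"tx":0,"ty":0,"tz":0,"ax":0,"ay":0,"az":0}]'

```text
time_s: 7.08
tcp_pos: [0.6223, 0.0161, 0.1323]
ee_rot: [[-0.004, -1.0, 0.031], [-0.0, 0.031, 1.0], [-1.0, 0.004, -0.001]]
wrist_force: [-0.3, -0.5, -2.0]
gripper_width: 0.574
```

```bash
python3 - <<'E'
from h import *
s=r.sense();print(s["tcp_pos"],s["gripper_width"],s["wrist_force"])
p=viewer.capture("wrist");save(p,"w3.png")
for d in spotter.silhouettes("base",p)[:3]:
    ys,xs=np.nonzero(d["region"]); print(d["score"],xs.min(),xs.max(),ys.min(),ys.max())
# expected corners of held base top near end and underside near end
R=np.array(s["ee_rot"]);
for X in ((0,.025,-.055),(0,-.025,-.055),(.0244,.025,-.055),(.0244,-.025,-.055)): print(px(p,R@X+s["tcp_pos"],s))
go([.624,.0162,.0455],178.26)
E
```

```text
[0.6223 0.0161 0.1323] 0.5739319409821141 [-0.2551 -0.4795 -1.972 ]
0.74 258 380 189 403
[383.5373 195.3996]
[256.6204 195.2955]
[374.6129 184.4678]
[265.1423 184.3791]
yaw 178.32 tx 0.1173 ty -0.0018 tz -0.0008 ax 0.0003 rows 2.1
```

View pics/w3.png

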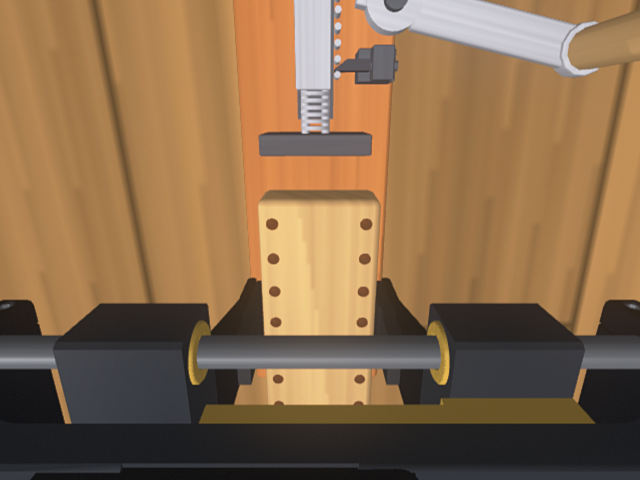

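The base is held straight, its near end at row 190, about 2 mm towards +y of nominal. The jaw's front edge is at row 155. Lowering with a 2 mm correction.

Emit:
play_rows --commands '[{"fingers":1,"tx":0.03,"ty":-0.002,"tz":-0.0035,"ax":0,"ay":0,"az":0},{"fingers":1,"tx":0.07,"ty":-0.002,"tz":-0.0035,"ax":0,"ay":0,"az":0},{"fingers":1,"tx":0.1,"ty":-0.002,"tz":-0.0035,"ax":0,"ay":0,"az":0},{"fingers":1,"tx":0.11,"ty":-0.002,"tz":-0.0035,"ax":0,"ay":0,"az":0},{"fingers":1,"tx":0.1145,"ty":-0.002,"tz":-0.0035,"ax":0,"ay":0,"az":0}]'

```text
time_s: 7.6
tcp_pos: [0.6238, 0.0139, 0.0469]
ee_rot: [[-0.004, -1.0, 0.029], [-0.001, 0.029, 1.0], [-1.0, 0.004, -0.001]]
wrist_force: [-0.2, 0.6, -2.0]
gripper_width: 0.571
```

Emit:
play_rows --commands '[{"fingers":1,"tx":0,"ty":0,"tz":0,"ax":0,"ay":0,"az":0},{"fingers":1,"tx":0.0008,"ty":0,"tz":0,"ax":0,"ay":0,"az":0},{"fingers":1,"tx":0.0014,"ty":0,"tz":0,"ax":0,"ay":0,"az":0},{"fingers":1,"tx":0.0014,"ty":0,"tz":0,"ax":0,"ay":0,"az":0}]'

```text
time_s: 7.93
tcp_pos: [0.626, 0.0135, 0.0488]
ee_rot: [[0.003, -1.0, 0.03], [0.001, 0.03, 1.0], [-1.0, -0.003, 0.001]]
wrist_force: [-0.1, 0.2, -0.7]
gripper_width: 0.576
```

```bash
python3 - <<'E'
from h import *
s=r.sense();print(s["time_s"],s["tcp_pos"],s["gripper_width"],s["wrist_force"])
p=viewer.capture("wrist");save(p,"w4.png",(200,60,440,300),2)
for d in spotter.silhouettes("base",p)[:1]:
    ys,xs=np.nonzero(d["region"]); print(d["score"],xs.min(),xs.max(),ys.min(),ys.max())
    print(w(p,(320,ys.min()),.021,s))
E
```

```text
7.9333 [0.626  0.0135 0.0488] 0.5760481230522068 [-0.1252  0.196  -0.6873]
0.85 258 379 188 403
[ 0.6244 -0.0392  0.021 ]
```

View pics/w4.png

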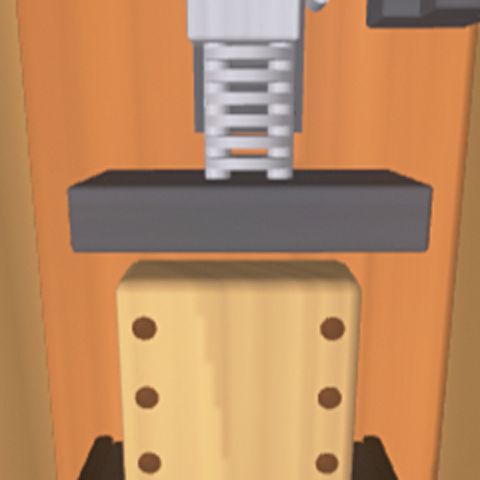

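Emit:
play_rows --commands '[{"fingers":1,"tx":0,"ty":0.002,"tz":-0.001,"ax":0,"ay":0,"az":0},{"fingers":1,"tx":0.001,"ty":0.002,"tz":-0.001,"ax":0,"ay":0,"az":0},{"fingers":1,"tx":0.002,"ty":0.002,"tz":-0.001,"ax":0,"ay":0,"az":0},{"fingers":1,"tx":0.002,"ty":0.002,"tz":-0.001,"ax":0,"ay":0,"az":0}]'

```text
time_s: 8.37
tcp_pos: [0.6236, 0.0124, 0.0457]
ee_rot: [[-0.0, -1.0, 0.031], [-0.0, 0.031, 1.0], [-1.0, 0.0, -0.0]]
wrist_force: [-0.0, 0.2, -1.2]
gripper_width: 0.571
```

Emit:
play_rows --commands '[{"fingers":1,"tx":0.001,"ty":0,"tz":0,"ax":0,"ay":0,"az":0},{"fingers":1,"tx":0.001,"ty":0,"tz":0,"ax":0,"ay":0,"az":0},{"fingers":1,"tx":0.001,"ty":0,"tz":0,"ax":0,"ay":0,"az":0}]'

```text
time_s: 8.62
tcp_pos: [0.6237, 0.0125, 0.045]
ee_rot: [[-0.0, -1.0, 0.031], [-0.0, 0.031, 1.0], [-1.0, 0.0, -0.0]]
wrist_force: [-0.3, 0.3, -1.3]
gripper_width: 0.572
```

Emit:
play_rows --commands '[{"fingers":1,"tx":0.0008,"ty":0,"tz":0,"ax":0,"ay":0,"az":0},{"fingers":1,"tx":0.0008,"ty":0,"tz":0,"ax":0,"ay":0,"az":0},{"fingers":1,"tx":0.0008,"ty":0,"tz":0,"ax":0,"ay":0,"az":0}]'

```text
time_s: 8.87
tcp_pos: [0.6237, 0.0125, 0.0445]
ee_rot: [[0.0, -1.0, 0.031], [0.0, 0.031, 1.0], [-1.0, -0.0, 0.0]]
wrist_force: [0.4, -0.3, -1.2]
gripper_width: 0.57
```

Emit:
play_rows --commands '[{"fingers":1,"tx":0.0008,"ty":0,"tz":0,"ax":0,"ay":0,"az":0},{"fingers":1,"tx":0.0008,"ty":0,"tz":0,"ax":0,"ay":0,"az":0},{"fingers":1,"tx":0.0008,"ty":0,"tz":0,"ax":0,"ay":0,"az":0}]'

```text
time_s: 9.12
tcp_pos: [0.6237, 0.0125, 0.0444]
ee_rot: [[0.0, -1.0, 0.031], [-0.0, 0.031, 1.0], [-1.0, -0.0, -0.0]]
wrist_force: [-1.7, 0.6, 2.6]
gripper_width: 0.572
```

Contact at +2.6 N. Releasing, then lifting clear and going above the handle grip.

Emit:
play_rows --commands '[{"fingers":-1,"tx":0,"ty":0,"tz":0,"ax":0,"ay":0,"az":0},{"fingers":-1,"tx":0,"ty":0,"tz":0,"ax":0,"ay":0,"az":0},{"fingers":-1,"tx":0,"ty":0,"tz":0,"ax":0,"ay":0,"az":0},{"fingers":-1,"tx":0,"ty":0,"tz":0,"ax":0,"ay":0,"az":0},{"fingers":-1,"tx":0,"ty":0,"tz":0,"ax":0,"ay":0,"az":0}]'

```text
time_s: 9.53
tcp_pos: [0.6237, 0.0125, 0.0438]
ee_rot: [[-0.0, -1.0, 0.031], [-0.0, 0.031, 1.0], [-1.0, 0.0, -0.0]]
wrist_force: [0.0, 0.4, 0.1]
gripper_width: 0.865
```

Emit:
play_rows --commands '[{"fingers":-1,"tx":-0.02,"ty":0,"tz":0,"ax":0,"ay":0,"az":0},{"fingers":-1,"tx":-0.06,"ty":0,"tz":0,"ax":0,"ay":0,"az":0},{"fingers":-1,"tx":-0.11,"ty":0,"tz":0,"ax":0,"ay":0,"az":0},{"fingers":-1,"tx":-0.16,"ty":0,"tz":0,"ax":0,"ay":0,"az":0},{"fingers":-1,"tx":-0.208,"ty":0,"tz":0,"ax":0,"ay":0,"az":0}]'

```text
time_s: 9.95
tcp_pos: [0.6236, 0.0124, 0.2018]
ee_rot: [[0.0, -1.0, 0.031], [-0.0, 0.031, 1.0], [-1.0, -0.0, -0.0]]
wrist_force: [1.6, -0.2, -0.1]
gripper_width: 0.997
```

Emit:
play_rows --commands '[{"fingers":-1,"tx":0,"ty":0.1983,"tz":-0.1535,"ax":-0.19,"ay":0,"az":0},{"fingers":-1,"tx":0,"ty":0.1983,"tz":-0.1535,"ax":-0.19,"ay":0,"az":0},{"fingers":-1,"tx":0,"ty":0.1983,"tz":-0.1535,"ax":-0.19,"ay":0,"az":0},{"fingers":-1,"tx":0,"ty":0.1983,"tz":-0.1535,"ax":-0.19,"ay":0,"az":0},{"fingers":-1,"tx":0,"ty":0.1983,"tz":-0.1535,"ax":-0.19,"ay":0,"az":0}]'

```text
time_s: 10.37
tcp_pos: [0.4674, -0.0996, 0.1998]
ee_rot: [[-0.002, -0.842, -0.54], [0.0, -0.54, 0.842], [-1.0, 0.001, 0.001]]
wrist_force: [0.7, 0.3, 0.1]
gripper_width: 0.998
```

Emit:
play_rows --commands '[{"fingers":-1,"tx":0,"ty":0,"tz":0,"ax":-0.19,"ay":0,"az":0},{"fingers":-1,"tx":0,"ty":0,"tz":0,"ax":-0.19,"ay":0,"az":0},{"fingers":-1,"tx":0,"ty":0,"tz":0,"ax":-0.19,"ay":0,"az":0},{"fingers":-1,"tx":0,"ty":0,"tz":0,"ax":-0.19,"ay":0,"az":0},{"fingers":-1,"tx":0,"ty":0,"tz":0,"ax":-0.19,"ay":0,"az":0}]'

```text
time_s: 10.78
tcp_pos: [0.4714, -0.0981, 0.2]
ee_rot: [[0.0, -0.391, -0.92], [0.0, -0.92, 0.391], [-1.0, -0.0, -0.0]]
wrist_force: [-0.5, 0.4, -0.4]
gripper_width: 1.003
```

Emit:
play_rows --commands '[{"fingers":-1,"tx":0,"ty":0,"tz":0,"ax":-0.04,"ay":0,"az":0},{"fingers":-1,"tx":0,"ty":0,"tz":0,"ax":-0.04,"ay":0,"az":0},{"fingers":-1,"tx":0,"ty":0,"tz":0,"ax":-0.04,"ay":0,"az":0}]'

```text
time_s: 11.03
tcp_pos: [0.4714, -0.098, 0.1999]
ee_rot: [[0.0, -0.281, -0.96], [0.0, -0.96, 0.281], [-1.0, -0.0, -0.0]]
wrist_force: [0.0, 0.1, 0.1]
gripper_width: 1.002
```

```bash
python3 - <<'E'
from h import *
s=r.sense();print(s["time_s"],s["tcp_pos"],s["joints"],s["wrist_force"])
p=viewer.capture("wrist");t=viewer.capture("top");q=viewer.capture("scene")
save(p,"w5.png")
for d in spotter.silhouettes("handle_grip",p)[:2]:
    ys,xs=np.nonzero(d["region"]); print(d["uv"],d["score"],xs.min(),xs.max(),ys.min(),ys.max(),w(p,d["uv"],.117,s))
print("expected grip top px",px(p,(.4715,-.098,.117),s))
for d in spotter.silhouettes("base",q)[:4]+spotter.silhouettes("base",t)[:4]: print(d["uv"],d["score"])
for c in (t,):
  for d in spotter.silhouettes("base",c)[:4]:
    ys,xs=np.nonzero(d["region"]); P=np.array([w(c,(x,y),.044)[:2] for x,y in zip(xs,ys)]); print(cv2.minAreaRect((P*1000).astype(np.float32)))
save(t,"t5.png",(250,135,455,255),3)
go([.4715,-.098,.2],253.9)
E
```

```text
11.0333 [ 0.4714 -0.098   0.1999] [  7.6343  10.2081 -22.7014  -0.0035 -57.0891  66.0255] [0.0119 0.1062 0.1109]
[319.7, 150.8] 0.87 295 337 33 265 [ 0.5342 -0.1171  0.117 ]
expected grip top px [318.4449 253.2764]
[484.2, 277.1] 0.93
[404.0, 207.6] 0.75
[300.8, 301.7] 0.58
[227.4, 321.1] 0.85
[141.1, 237.1] 0.67
[324.2, 167.8] 0.66
((324.7833251953125, 199.50454711914062), (72.72319030761719, 35.51138687133789), 78.20771026611328)
((482.17901611328125, 374.3590087890625), (77.96241760253906, 36.61320495605469), 81.46710205078125)
((622.4608154296875, 15.722465515136719), (52.161163330078125, 108.13629913330078), 1.041719913482666)
yaw -106.2 tx -0.0001 ty -0.0000 tz 0.0000 ax -0.0005 rows 0.0
```

View pics/w5.png

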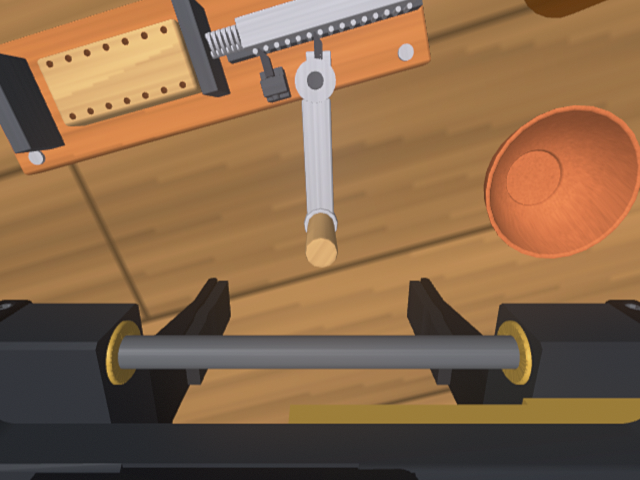

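The base lies on the bed between jaw and stop. The grip top is at (321,252), as expected. Lowering onto the grip.

Emit:
play_rows --commands '[{"fingers":-1,"tx":0.03,"ty":0.0015,"tz":0,"ax":0,"ay":0,"az":0},{"fingers":-1,"tx":0.07,"ty":0.0015,"tz":0,"ax":0,"ay":0,"az":0},{"fingers":-1,"tx":0.11,"ty":0.0015,"tz":0,"ax":0,"ay":0,"az":0},{"fingers":-1,"tx":0.1425,"ty":0.0015,"tz":0,"ax":0,"ay":0,"az":0},{"fingers":-1,"tx":0.1425,"ty":0.0015,"tz":0,"ax":0,"ay":0,"az":0}]'

```text
time_s: 11.8
tcp_pos: [0.4676, -0.0993, 0.0888]
ee_rot: [[-0.01, -0.28, -0.96], [-0.0, -0.96, 0.28], [-1.0, 0.003, 0.01]]
wrist_force: [-0.8, 0.2, -0.1]
gripper_width: 0.999
```

Emit:
play_rows --commands '[{"fingers":0.3,"tx":0,"ty":0,"tz":0,"ax":0,"ay":0,"az":0},{"fingers":0.3,"tx":0,"ty":0,"tz":0,"ax":0,"ay":0,"az":0},{"fingers":0.3,"tx":0,"ty":0,"tz":0,"ax":0,"ay":0,"az":0},{"fingers":0.3,"tx":0,"ty":0,"tz":0,"ax":0,"ay":0,"az":0},{"fingers":0.3,"tx":0,"ty":0,"tz":0,"ax":0,"ay":0,"az":0}]'

```text
time_s: 12.22
tcp_pos: [0.472, -0.099, 0.0943]
ee_rot: [[0.003, -0.278, -0.96], [0.0, -0.96, 0.278], [-1.0, -0.001, -0.003]]
wrist_force: [-0.9, -0.4, 0.2]
gripper_width: 0.707
```

Emit:
play_rows --commands '[{"fingers":1,"tx":0,"ty":0,"tz":0,"ax":0,"ay":0,"az":0},{"fingers":1,"tx":0,"ty":0,"tz":0,"ax":0,"ay":0,"az":0},{"fingers":1,"tx":0,"ty":0,"tz":0,"ax":0,"ay":0,"az":0},{"fingers":1,"tx":0,"ty":0,"tz":0,"ax":0,"ay":0,"az":0},{"fingers":1,"tx":0,"ty":0,"tz":0,"ax":0,"ay":0,"az":0}]'

```text
time_s: 12.63
tcp_pos: [0.4712, -0.0991, 0.0931]
ee_rot: [[-0.0, -0.278, -0.961], [-0.0, -0.961, 0.278], [-1.0, 0.0, 0.0]]
wrist_force: [-0.7, 0.4, 0.6]
gripper_width: 0.325
```

```bash
cat >> h.py <<'E'
def hold(n=6):
    F=[];T=[]
    for i in range(n):
        viewer.capture("top"); s=r.sense(); R=np.array(s["ee_rot"]); F.append(R.T@s["wrist_force"]); T.append(s["tcp_pos"])
    R=np.array(s["ee_rot"]); print("t",s["time_s"],"width mm",87*s["gripper_width"],"yaw",np.degrees(np.arctan2(R[1,1],R[0,1]))%360,"tcp",np.mean(T,0),"F tool",np.mean(F,0),"std",np.std(F,0))
E
python3 -c "
from h import *
hold(4)"
```

```text
t 12.8333 width mm 21.11837290334928 yaw 253.84171893002804 tcp [ 0.4711 -0.0991  0.093 ] F tool [-0.4646 -0.0338 -0.1165] std [0.1211 0.5924 0.5994]
```

Gripped at about 22 mm with no side load. First stroke to 0.44, then hold and measure.

Emit:
play_rows --commands '[{"fingers":1,"tx":0,"ty":0.01464,"tz":-0.00073,"ax":-0.0318,"ay":0,"az":0},{"fingers":1,"tx":0,"ty":0.02914,"tz":-0.00292,"ax":-0.0637,"ay":0,"az":0},{"fingers":1,"tx":0,"ty":0.04334,"tz":-0.00655,"ax":-0.0955,"ay":0,"az":0},{"fingers":1,"tx":0,"ty":0.05711,"tz":-0.01158,"ax":-0.1273,"ay":0,"az":0},{"fingers":1,"tx":0,"ty":0.06247,"tz":-0.01396,"ax":-0.1401,"ay":0,"az":0}]'

```text
time_s: 13.25
tcp_pos: [0.4692, -0.1405, 0.0929]
ee_rot: [[0.003, 0.157, -0.988], [0.011, -0.988, -0.157], [-1.0, -0.01, -0.005]]
wrist_force: [-2.5, 47.8, 8.5]
gripper_width: 0.248
```

Emit:
play_rows --commands '[{"fingers":1,"tx":0,"ty":0,"tz":0,"ax":0,"ay":0,"az":0},{"fingers":1,"tx":0,"ty":0,"tz":0,"ax":0,"ay":0,"az":0},{"fingers":1,"tx":0,"ty":0,"tz":0,"ax":0,"ay":0,"az":0}]'

```text
time_s: 13.5
tcp_pos: [0.4697, -0.1448, 0.093]
ee_rot: [[0.003, 0.16, -0.987], [0.002, -0.987, -0.16], [-1.0, -0.002, -0.003]]
wrist_force: [2.4, 9.4, -1.0]
gripper_width: 0.242
```

```bash
python3 -c "
from h import *
hold(12)"
```

```text
t 14.1 width mm 20.94781223319806 yaw 279.14974679813633 tcp [ 0.4697 -0.1451  0.093 ] F tool [ 1.0533 -9.1647 -3.6482] std [0.4019 0.4217 0.3258]
```

```bash
python3 - <<'E'
from h import *
M=[];F=[]
for i in range(6):
    p=viewer.capture("wrist"); s=r.sense(); R=np.array(s["ee_rot"]); M.append(R.T@s["moment"]);F.append(R.T@s["wrist_force"])
print(np.mean(M,0),np.mean(F,0),s["tcp_pos"],s["joints"])
save(p,"w6.png")
E
```

```text
[-0.358   0.8419 -2.6438] [ 1.3545 -9.2419 -3.7458] [ 0.4697 -0.1451  0.093 ] [  1.7283  18.9191 -29.2389  -0.1776 -41.6629  97.5533]
```

View pics/w6.png

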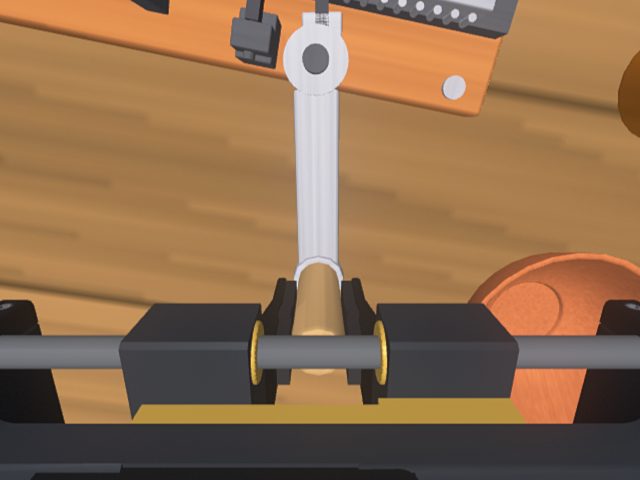

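The tooth stroke reads 9.2 N at the tool, but that includes 0.36 N·m of torsion and 3.7 N of radial strain from the tight grip. I'll loosen the fingers to a loose cage so that only the true push is measured, and stroke more slowly.

Emit:
play_rows --commands '[{"fingers":0.44,"tx":0,"ty":0,"tz":0,"ax":0,"ay":0,"az":0},{"fingers":0.44,"tx":0,"ty":0,"tz":0,"ax":0,"ay":0,"az":0},{"fingers":0.44,"tx":0,"ty":0,"tz":0,"ax":0,"ay":0,"az":0},{"fingers":0.44,"tx":0,"ty":0,"tz":0,"ax":0,"ay":0,"az":0}]'

```text
time_s: 14.73
tcp_pos: [0.4696, -0.146, 0.093]
ee_rot: [[0.003, 0.158, -0.988], [0.001, -0.988, -0.158], [-1.0, -0.001, -0.003]]
wrist_force: [1.7, 4.1, -1.0]
gripper_width: 0.282
```

```bash
python3 -c "
from h import *
hold(5); print(r.sense()['moment'])"
```

```text
t 14.9833 width mm 24.28046037724998 yaw 279.05928626882576 tcp [ 0.4696 -0.1461  0.093 ] F tool [ 1.1616 -3.8279 -2.8534] std [0.6413 0.3151 0.351 ]
[ 1.2669 -0.5475 -0.0674]
```

Emit:
play_rows --commands '[{"fingers":0.44,"tx":0,"ty":0.001,"tz":0,"ax":-0.002,"ay":0,"az":0},{"fingers":0.44,"tx":0,"ty":0.002,"tz":0,"ax":-0.004,"ay":0,"az":0},{"fingers":0.44,"tx":0,"ty":0.002,"tz":0,"ax":-0.004,"ay":0,"az":0},{"fingers":0.44,"tx":0,"ty":0.002,"tz":0,"ax":-0.004,"ay":0,"az":0}]'

```text
time_s: 15.32
tcp_pos: [0.4698, -0.1473, 0.093]
ee_rot: [[0.003, 0.17, -0.985], [0.002, -0.985, -0.17], [-1.0, -0.001, -0.003]]
wrist_force: [2.6, 6.2, -1.8]
gripper_width: 0.278
```

```bash
python3 -c "
from h import *
hold(10); print(r.sense()['moment'])"
```

```text
t 15.8167 width mm 24.172066801150088 yaw 279.76775321252785 tcp [ 0.4698 -0.1473  0.093 ] F tool [ 1.2041 -6.0468 -2.9089] std [0.6261 0.3793 0.5254]
[ 1.809  -0.4685 -0.0308]
```

Emit:
play_rows --commands '[{"fingers":0.44,"tx":0,"ty":-0.00674,"tz":-0.00016,"ax":0.0146,"ay":0,"az":0},{"fingers":0.44,"tx":0,"ty":-0.01355,"tz":-0.00063,"ax":0.0294,"ay":0,"az":0},{"fingers":0.44,"tx":0,"ty":-0.02032,"tz":-0.00141,"ax":0.0442,"ay":0,"az":0},{"fingers":0.44,"tx":0,"ty":-0.02698,"tz":-0.0025,"ax":0.0589,"ay":0,"az":0},{"fingers":0.44,"tx":0,"ty":-0.03362,"tz":-0.00391,"ax":0.0736,"ay":0,"az":0}]'

```text
time_s: 16.23
tcp_pos: [0.4668, -0.1233, 0.093]
ee_rot: [[-0.001, -0.063, -0.998], [-0.001, -0.998, 0.063], [-1.0, 0.001, 0.001]]
wrist_force: [-0.0, -3.7, 0.2]
gripper_width: 0.275
```

Emit:
play_rows --commands '[{"fingers":0.44,"tx":0,"ty":-0.00674,"tz":-0.00016,"ax":0.0146,"ay":0,"az":0},{"fingers":0.44,"tx":0,"ty":-0.01355,"tz":-0.00063,"ax":0.0294,"ay":0,"az":0},{"fingers":0.44,"tx":0,"ty":-0.02032,"tz":-0.00141,"ax":0.0442,"ay":0,"az":0},{"fingers":0.44,"tx":0,"ty":-0.02698,"tz":-0.0025,"ax":0.0589,"ay":0,"az":0},{"fingers":0.44,"tx":0,"ty":-0.03362,"tz":-0.00391,"ax":0.0736,"ay":0,"az":0}]'

```text
time_s: 16.65
tcp_pos: [0.4698, -0.1023, 0.0929]
ee_rot: [[-0.005, -0.288, -0.958], [-0.007, -0.958, 0.288], [-1.0, 0.008, 0.003]]
wrist_force: [0.7, -31.0, -3.9]
gripper_width: 0.284
```

```bash
python3 - <<'E'
from h import *
hold(6)
s=r.sense();p=viewer.capture("wrist")
for d in spotter.silhouettes("jaw",p)[:2]: 
    ys,xs=np.nonzero(d["region"]);print("jaw",d["score"],d["uv"],w(p,d["uv"],.055,s))
t=viewer.capture("top")
for n,z in(("jaw",.06),("base",.044)):
  for d in spotter.silhouettes(n,t)[:3]:
    ys,xs=np.nonzero(d["region"]);P=np.array([w(t,(x,y),z)[:2] for x,y in zip(xs,ys)]);print(n,d["score"],d["uv"],P.min(0),P.max(0))
E
```

```text
t 16.95 width mm 24.501425622633754 yaw 253.24412001851795 tcp [ 0.4703 -0.0999  0.0927] F tool [-0.0569  4.9639 -0.6083] std [0.8446 8.3291 3.1651]
jaw 0.76 [119.9, 38.7] [ 0.6084 -0.0487  0.055 ]
jaw 0.53 [357.7, 169.5] [ 0.5841 -0.0702] [ 0.6532 -0.0355]
base 0.95 [139.7, 235.6] [0.4594 0.3336] [0.5034 0.4138]
base 0.94 [320.8, 166.5] [ 0.5931 -0.0286] [0.6478 0.0835]
base 0.88 [230.2, 324.0] [0.3025 0.1593] [0.3467 0.2359]
```

Emit:
play_rows --commands '[{"fingers":0.44,"tx":0,"ty":0.00674,"tz":-0.00016,"ax":-0.0146,"ay":0,"az":0},{"fingers":0.44,"tx":0,"ty":0.01355,"tz":-0.00063,"ax":-0.0294,"ay":0,"az":0},{"fingers":0.44,"tx":0,"ty":0.02032,"tz":-0.00141,"ax":-0.0442,"ay":0,"az":0},{"fingers":0.44,"tx":0,"ty":0.02698,"tz":-0.0025,"ax":-0.0589,"ay":0,"az":0},{"fingers":0.44,"tx":0,"ty":0.03362,"tz":-0.00391,"ax":-0.0736,"ay":0,"az":0}]'

```text
time_s: 17.62
tcp_pos: [0.4686, -0.1215, 0.0933]
ee_rot: [[0.004, -0.058, -0.998], [0.003, -0.998, 0.058], [-1.0, -0.003, -0.004]]
wrist_force: [0.8, 13.0, -0.1]
gripper_width: 0.278
```

Emit:
play_rows --commands '[{"fingers":0.44,"tx":0,"ty":0.00674,"tz":-0.00016,"ax":-0.0146,"ay":0,"az":0},{"fingers":0.44,"tx":0,"ty":0.01355,"tz":-0.00063,"ax":-0.0294,"ay":0,"az":0},{"fingers":0.44,"tx":0,"ty":0.02032,"tz":-0.00141,"ax":-0.0442,"ay":0,"az":0},{"fingers":0.44,"tx":0,"ty":0.02698,"tz":-0.0025,"ax":-0.0589,"ay":0,"az":0},{"fingers":0.44,"tx":0,"ty":0.03362,"tz":-0.00391,"ax":-0.0736,"ay":0,"az":0}]'

```text
time_s: 18.03
tcp_pos: [0.4701, -0.1413, 0.0931]
ee_rot: [[0.005, 0.17, -0.985], [0.01, -0.985, -0.17], [-1.0, -0.009, -0.006]]
wrist_force: [-3.1, 45.7, 8.3]
gripper_width: 0.284
```

Emit:
play_rows --commands '[{"fingers":0.44,"tx":0,"ty":0,"tz":0,"ax":0,"ay":0,"az":0},{"fingers":0.44,"tx":0,"ty":0,"tz":0,"ax":0,"ay":0,"az":0},{"fingers":0.44,"tx":0,"ty":0,"tz":0,"ax":0,"ay":0,"az":0},{"fingers":0.44,"tx":0,"ty":0,"tz":0,"ax":0,"ay":0,"az":0}]'

```text
time_s: 18.37
tcp_pos: [0.4704, -0.1472, 0.0935]
ee_rot: [[0.004, 0.171, -0.985], [0.001, -0.985, -0.171], [-1.0, -0.0, -0.004]]
wrist_force: [1.2, 4.1, -0.6]
gripper_width: 0.281
```

```bash
python3 - <<'E'
from h import *
hold(10)
t=viewer.capture("top");R=np.array
for n,z in(("jaw",.06),("base",.044),("handle_grip",.1)):
  for d in spotter.find_in(n,t)[:3]: print(n,d["score"],d["uv"],w(t,d["uv"],z))
print(r.sense()["moment"])
E
```

```text
t 18.8667 width mm 24.836791956768117 yaw 279.79505979473294 tcp [ 0.4704 -0.1474  0.0935] F tool [ 0.0504 -5.9628 -2.511 ] std [0.622  0.4422 0.4852]
jaw 0.63 [354.2, 171.3] [ 0.6169 -0.0379  0.06  ]
base 0.98 [317.1, 166.3] [0.6295 0.0343 0.044 ]
base 0.86 [139.2, 235.5] [0.4851 0.3783 0.044 ]
base 0.71 [230.0, 322.0] [0.3227 0.1937 0.044 ]
handle_grip 0.76 [398.6, 189.6] [ 0.5743 -0.1179  0.1   ]
handle_grip 0.59 [317.9, 167.4] [0.6133 0.0316 0.1   ]
[ 1.707  -0.2663 -0.0518]
```

Repeatable: 6.0 N at the hold on both strokes 1 and 2, so that is the free baseline. Return, then stroke 3 with a slower end.

Emit:
play_rows --commands '[{"fingers":0.44,"tx":0,"ty":-0.00674,"tz":-0.00016,"ax":0.0146,"ay":0,"az":0},{"fingers":0.44,"tx":0,"ty":-0.01355,"tz":-0.00063,"ax":0.0294,"ay":0,"az":0},{"fingers":0.44,"tx":0,"ty":-0.02032,"tz":-0.00141,"ax":0.0442,"ay":0,"az":0},{"fingers":0.44,"tx":0,"ty":-0.02698,"tz":-0.0025,"ax":0.0589,"ay":0,"az":0},{"fingers":0.44,"tx":0,"ty":-0.03362,"tz":-0.00391,"ax":0.0736,"ay":0,"az":0}]'

```text
time_s: 19.48
tcp_pos: [0.4676, -0.1233, 0.0934]
ee_rot: [[0.001, -0.062, -0.998], [-0.001, -0.998, 0.062], [-1.0, 0.001, -0.001]]
wrist_force: [0.3, -4.0, 0.9]
gripper_width: 0.279
```

Emit:
play_rows --commands '[{"fingers":0.44,"tx":0,"ty":-0.00733,"tz":-0.00018,"ax":0.0159,"ay":0,"az":0},{"fingers":0.44,"tx":0,"ty":-0.01464,"tz":-0.00073,"ax":0.0318,"ay":0,"az":0},{"fingers":0.44,"tx":0,"ty":-0.02192,"tz":-0.00165,"ax":0.0477,"ay":0,"az":0},{"fingers":0.44,"tx":0,"ty":-0.0277,"tz":-0.00264,"ax":0.0605,"ay":0,"az":0},{"fingers":0.44,"tx":0,"ty":-0.03005,"tz":-0.00311,"ax":0.0657,"ay":0,"az":0}]'

```text
time_s: 19.9
tcp_pos: [0.4701, -0.1046, 0.0933]
ee_rot: [[-0.003, -0.263, -0.965], [-0.006, -0.965, 0.263], [-1.0, 0.007, 0.001]]
wrist_force: [-0.3, -25.5, -1.7]
gripper_width: 0.282
```

Emit:
play_rows --commands '[{"fingers":0.44,"tx":0,"ty":0,"tz":0,"ax":0,"ay":0,"az":0},{"fingers":0.44,"tx":0,"ty":0,"tz":0,"ax":0,"ay":0,"az":0},{"fingers":0.44,"tx":0,"ty":0,"tz":0,"ax":0,"ay":0,"az":0}]'

```text
time_s: 20.15
tcp_pos: [0.4709, -0.1009, 0.0931]
ee_rot: [[0.0, -0.264, -0.965], [0.0, -0.965, 0.264], [-1.0, -0.0, -0.0]]
wrist_force: [-0.8, -1.7, 0.2]
gripper_width: 0.276
```

```bash
python3 -c "
from h import *
hold(3)"
```

```text
t 20.3 width mm 24.382576606911453 yaw 254.72631482393695 tcp [ 0.4708 -0.1007  0.0931] F tool [0.3733 1.965  0.4057] std [0.6575 0.619  0.7363]
```

Emit:
play_rows --commands '[{"fingers":0.44,"tx":0,"ty":0.00733,"tz":-0.00018,"ax":-0.0159,"ay":0,"az":0},{"fingers":0.44,"tx":0,"ty":0.01464,"tz":-0.00073,"ax":-0.0318,"ay":0,"az":0},{"fingers":0.44,"tx":0,"ty":0.02192,"tz":-0.00165,"ax":-0.0477,"ay":0,"az":0},{"fingers":0.44,"tx":0,"ty":0.0277,"tz":-0.00264,"ax":-0.0605,"ay":0,"az":0},{"fingers":0.44,"tx":0,"ty":0.03005,"tz":-0.00311,"ax":-0.0657,"ay":0,"az":0}]'

```text
time_s: 20.72
tcp_pos: [0.4684, -0.1214, 0.0932]
ee_rot: [[0.003, -0.059, -0.998], [0.003, -0.998, 0.059], [-1.0, -0.003, -0.003]]
wrist_force: [-0.7, 9.1, -0.2]
gripper_width: 0.278
```

Emit:
play_rows --commands '[{"fingers":0.44,"tx":0,"ty":0.00337,"tz":-4e-05,"ax":-0.0073,"ay":0,"az":0},{"fingers":0.44,"tx":0,"ty":0.00674,"tz":-0.00016,"ax":-0.0146,"ay":0,"az":0},{"fingers":0.44,"tx":0,"ty":0.01011,"tz":-0.00035,"ax":-0.022,"ay":0,"az":0},{"fingers":0.44,"tx":0,"ty":0.01355,"tz":-0.00063,"ax":-0.0294,"ay":0,"az":0},{"fingers":0.44,"tx":0,"ty":0.01693,"tz":-0.00098,"ax":-0.0368,"ay":0,"az":0}]'

```text
time_s: 21.13
tcp_pos: [0.4683, -0.1352, 0.0934]
ee_rot: [[0.003, 0.057, -0.998], [0.001, -0.998, -0.057], [-1.0, -0.0, -0.003]]
wrist_force: [0.6, 1.4, 0.1]
gripper_width: 0.277
```

Emit:
play_rows --commands '[{"fingers":0.44,"tx":0,"ty":0.00337,"tz":-4e-05,"ax":-0.0073,"ay":0,"az":0},{"fingers":0.44,"tx":0,"ty":0.00674,"tz":-0.00016,"ax":-0.0146,"ay":0,"az":0},{"fingers":0.44,"tx":0,"ty":0.01011,"tz":-0.00035,"ax":-0.022,"ay":0,"az":0},{"fingers":0.44,"tx":0,"ty":0.01355,"tz":-0.00063,"ax":-0.0294,"ay":0,"az":0},{"fingers":0.44,"tx":0,"ty":0.01693,"tz":-0.00098,"ax":-0.0368,"ay":0,"az":0}]'

```text
time_s: 21.55
tcp_pos: [0.47, -0.1471, 0.0934]
ee_rot: [[0.003, 0.171, -0.985], [0.002, -0.985, -0.171], [-1.0, -0.001, -0.004]]
wrist_force: [0.2, 8.7, 2.0]
gripper_width: 0.281
```

Emit:
play_rows --commands '[{"fingers":0.44,"tx":0,"ty":0,"tz":0,"ax":0,"ay":0,"az":0},{"fingers":0.44,"tx":0,"ty":0,"tz":0,"ax":0,"ay":0,"az":0},{"fingers":0.44,"tx":0,"ty":0,"tz":0,"ax":0,"ay":0,"az":0},{"fingers":0.44,"tx":0,"ty":0,"tz":0,"ax":0,"ay":0,"az":0}]'

```text
time_s: 21.88
tcp_pos: [0.47, -0.1471, 0.0934]
ee_rot: [[0.003, 0.17, -0.985], [0.001, -0.985, -0.17], [-1.0, -0.001, -0.003]]
wrist_force: [-0.0, 5.8, 0.7]
gripper_width: 0.279
```

```bash
python3 - <<'E'
from h import *
hold(10)
t=viewer.capture("top")
for n,z in(("jaw",.06),("base",.044)):
  for d in spotter.find_in(n,t)[:3]: print(n,d["score"],d["uv"],w(t,d["uv"],z))
E
```

```text
t 22.3833 width mm 24.91314587423142 yaw 279.81496547445226 tcp [ 0.47   -0.1471  0.0934] F tool [-0.2335 -4.7223 -1.6981] std [0.4329 0.4026 0.5546]
jaw 0.62 [347.7, 171.3] [ 0.6167 -0.0253  0.06  ]
base 0.98 [229.0, 321.1] [0.3243 0.1956 0.044 ]
base 0.73 [314.0, 169.0] [0.624  0.0403 0.044 ]
base 0.59 [141.8, 236.6] [0.4831 0.3731 0.044 ]
```

Stroke 3 reads 4.7 N, so it is still free. The jaw has advanced about 24 mm. Return and stroke 4.

Emit:
play_rows --commands '[{"fingers":0.44,"tx":0,"ty":-0.00674,"tz":-0.00016,"ax":0.0146,"ay":0,"az":0},{"fingers":0.44,"tx":0,"ty":-0.01355,"tz":-0.00063,"ax":0.0294,"ay":0,"az":0},{"fingers":0.44,"tx":0,"ty":-0.02032,"tz":-0.00141,"ax":0.0442,"ay":0,"az":0},{"fingers":0.44,"tx":0,"ty":-0.02698,"tz":-0.0025,"ax":0.0589,"ay":0,"az":0},{"fingers":0.44,"tx":0,"ty":-0.03362,"tz":-0.00391,"ax":0.0736,"ay":0,"az":0}]'

```text
time_s: 22.95
tcp_pos: [0.4676, -0.1228, 0.0933]
ee_rot: [[0.001, -0.062, -0.998], [-0.0, -0.998, 0.062], [-1.0, 0.0, -0.001]]
wrist_force: [0.1, -4.1, -0.8]
gripper_width: 0.279
```

Emit:
play_rows --commands '[{"fingers":0.44,"tx":0,"ty":-0.00733,"tz":-0.00018,"ax":0.0159,"ay":0,"az":0},{"fingers":0.44,"tx":0,"ty":-0.01464,"tz":-0.00073,"ax":0.0318,"ay":0,"az":0},{"fingers":0.44,"tx":0,"ty":-0.02192,"tz":-0.00165,"ax":0.0477,"ay":0,"az":0},{"fingers":0.44,"tx":0,"ty":-0.0277,"tz":-0.00264,"ax":0.0605,"ay":0,"az":0},{"fingers":0.44,"tx":0,"ty":-0.03005,"tz":-0.00311,"ax":0.0657,"ay":0,"az":0}]'

```text
time_s: 23.37
tcp_pos: [0.4702, -0.1042, 0.0932]
ee_rot: [[-0.003, -0.263, -0.965], [-0.006, -0.965, 0.263], [-1.0, 0.007, 0.001]]
wrist_force: [0.9, -26.1, -2.1]
gripper_width: 0.278
```

Emit:
play_rows --commands '[{"fingers":0.44,"tx":0,"ty":0,"tz":0,"ax":0,"ay":0,"az":0},{"fingers":0.44,"tx":0,"ty":0,"tz":0,"ax":0,"ay":0,"az":0},{"fingers":0.44,"tx":0,"ty":0,"tz":0,"ax":0,"ay":0,"az":0}]'

```text
time_s: 23.62
tcp_pos: [0.4708, -0.1006, 0.0931]
ee_rot: [[-0.0, -0.264, -0.965], [0.0, -0.965, 0.264], [-1.0, -0.0, 0.0]]
wrist_force: [-0.6, -1.1, -0.2]
gripper_width: 0.282
```

Emit:
play_rows --commands '[{"fingers":0.44,"tx":0,"ty":0.00733,"tz":-0.00018,"ax":-0.0159,"ay":0,"az":0},{"fingers":0.44,"tx":0,"ty":0.01464,"tz":-0.00073,"ax":-0.0318,"ay":0,"az":0},{"fingers":0.44,"tx":0,"ty":0.02192,"tz":-0.00165,"ax":-0.0477,"ay":0,"az":0},{"fingers":0.44,"tx":0,"ty":0.0277,"tz":-0.00264,"ax":-0.0605,"ay":0,"az":0},{"fingers":0.44,"tx":0,"ty":0.03005,"tz":-0.00311,"ax":-0.0657,"ay":0,"az":0}]'

```text
time_s: 24.03
tcp_pos: [0.4684, -0.1212, 0.0932]
ee_rot: [[0.003, -0.059, -0.998], [0.003, -0.998, 0.059], [-1.0, -0.003, -0.003]]
wrist_force: [1.2, 10.6, 0.7]
gripper_width: 0.282
```

Emit:
play_rows --commands '[{"fingers":0.44,"tx":0,"ty":0.00337,"tz":-4e-05,"ax":-0.0073,"ay":0,"az":0},{"fingers":0.44,"tx":0,"ty":0.00674,"tz":-0.00016,"ax":-0.0146,"ay":0,"az":0},{"fingers":0.44,"tx":0,"ty":0.01011,"tz":-0.00035,"ax":-0.022,"ay":0,"az":0},{"fingers":0.44,"tx":0,"ty":0.01355,"tz":-0.00063,"ax":-0.0294,"ay":0,"az":0},{"fingers":0.44,"tx":0,"ty":0.01693,"tz":-0.00098,"ax":-0.0368,"ay":0,"az":0}]'

```text
time_s: 24.45
tcp_pos: [0.4684, -0.1346, 0.0933]
ee_rot: [[0.003, 0.057, -0.998], [0.001, -0.998, -0.057], [-1.0, -0.001, -0.003]]
wrist_force: [0.6, 4.7, -0.7]
gripper_width: 0.283
```

Emit:
play_rows --commands '[{"fingers":0.44,"tx":0,"ty":0.00337,"tz":-4e-05,"ax":-0.0073,"ay":0,"az":0},{"fingers":0.44,"tx":0,"ty":0.00674,"tz":-0.00016,"ax":-0.0146,"ay":0,"az":0},{"fingers":0.44,"tx":0,"ty":0.01011,"tz":-0.00035,"ax":-0.022,"ay":0,"az":0},{"fingers":0.44,"tx":0,"ty":0.01355,"tz":-0.00063,"ax":-0.0294,"ay":0,"az":0},{"fingers":0.44,"tx":0,"ty":0.01693,"tz":-0.00098,"ax":-0.0368,"ay":0,"az":0}]'

```text
time_s: 24.87
tcp_pos: [0.47, -0.1464, 0.0932]
ee_rot: [[0.004, 0.171, -0.985], [0.003, -0.985, -0.171], [-1.0, -0.002, -0.004]]
wrist_force: [0.7, 10.3, 0.6]
gripper_width: 0.278
```

Emit:
play_rows --commands '[{"fingers":0.44,"tx":0,"ty":0,"tz":0,"ax":0,"ay":0,"az":0},{"fingers":0.44,"tx":0,"ty":0,"tz":0,"ax":0,"ay":0,"az":0},{"fingers":0.44,"tx":0,"ty":0,"tz":0,"ax":0,"ay":0,"az":0},{"fingers":0.44,"tx":0,"ty":0,"tz":0,"ax":0,"ay":0,"az":0}]'

```text
time_s: 25.2
tcp_pos: [0.4701, -0.1463, 0.0933]
ee_rot: [[0.004, 0.17, -0.985], [0.002, -0.985, -0.17], [-1.0, -0.002, -0.004]]
wrist_force: [1.1, 9.2, 0.8]
gripper_width: 0.28
```

```bash
python3 - <<'E'
from h import *
hold(10)
t=viewer.capture("top"); save(t,"t9.png",(250,130,450,265),4)
for n,z in(("jaw",.06),("base",.044)):
  for d in spotter.find_in(n,t)[:3]: print(n,d["score"],d["uv"],w(t,d["uv"],z))
E
```

```text
t 25.7 width mm 24.193528995393837 yaw 279.81407465519885 tcp [ 0.47   -0.1463  0.0933] F tool [-0.3514 -7.8396 -2.4072] std [0.4965 0.3597 0.4248]
jaw 0.5 [348.8, 169.3] [ 0.6207 -0.0274  0.06  ]
base 0.97 [315.3, 168.2] [0.6256 0.0377 0.044 ]
base 0.84 [229.1, 320.2] [0.326  0.1955 0.044 ]
base 0.78 [140.0, 238.7] [0.4789 0.3763 0.044 ]
```

View pics/t9.png

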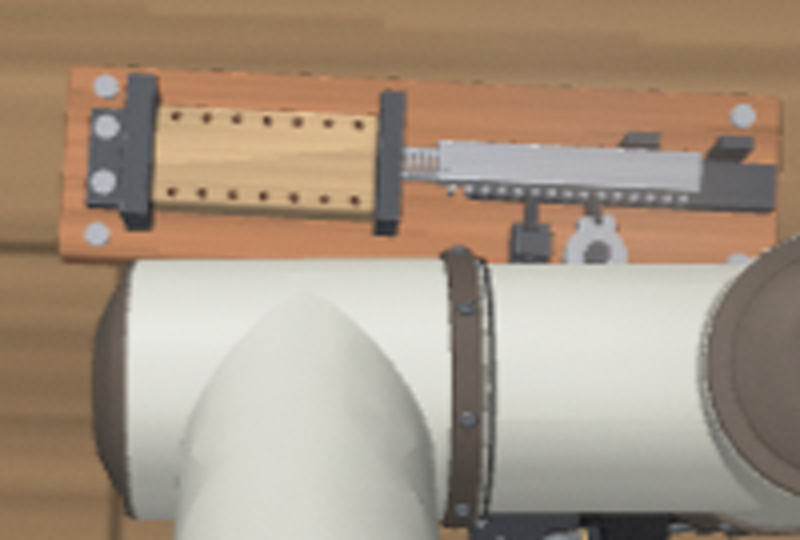

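The base is now pinched between jaw and stop, and the spring looks slightly shortened. The push is 7.8 N against 4.7–6.0 N free, a rise of about 2–3 N. That is below the 4.5 N criterion, so one more tooth is needed. Load now is at most 24 N, so at most 48 N after it. I'm adding 0.01 rad for lag.

Emit:
play_rows --commands '[{"fingers":0.44,"tx":0,"ty":-0.00674,"tz":-0.00016,"ax":0.0146,"ay":0,"az":0},{"fingers":0.44,"tx":0,"ty":-0.01355,"tz":-0.00063,"ax":0.0294,"ay":0,"az":0},{"fingers":0.44,"tx":0,"ty":-0.02032,"tz":-0.00141,"ax":0.0442,"ay":0,"az":0},{"fingers":0.44,"tx":0,"ty":-0.02698,"tz":-0.0025,"ax":0.0589,"ay":0,"az":0},{"fingers":0.44,"tx":0,"ty":-0.03362,"tz":-0.00391,"ax":0.0736,"ay":0,"az":0}]'

```text
time_s: 26.27
tcp_pos: [0.4678, -0.1223, 0.0933]
ee_rot: [[0.002, -0.062, -0.998], [0.0, -0.998, 0.062], [-1.0, -0.0, -0.002]]
wrist_force: [0.9, -3.4, -1.3]
gripper_width: 0.279
```

Emit:
play_rows --commands '[{"fingers":0.44,"tx":0,"ty":-0.00733,"tz":-0.00018,"ax":0.0159,"ay":0,"az":0},{"fingers":0.44,"tx":0,"ty":-0.01464,"tz":-0.00073,"ax":0.0318,"ay":0,"az":0},{"fingers":0.44,"tx":0,"ty":-0.02192,"tz":-0.00165,"ax":0.0477,"ay":0,"az":0},{"fingers":0.44,"tx":0,"ty":-0.0277,"tz":-0.00264,"ax":0.0605,"ay":0,"az":0},{"fingers":0.44,"tx":0,"ty":-0.03005,"tz":-0.00311,"ax":0.0657,"ay":0,"az":0}]'

```text
time_s: 26.68
tcp_pos: [0.4705, -0.1039, 0.0932]
ee_rot: [[-0.002, -0.262, -0.965], [-0.006, -0.965, 0.262], [-1.0, 0.006, 0.001]]
wrist_force: [1.4, -26.3, -3.7]
gripper_width: 0.291
```

Emit:
play_rows --commands '[{"fingers":0.44,"tx":0,"ty":0,"tz":0,"ax":0,"ay":0,"az":0},{"fingers":0.44,"tx":0,"ty":0,"tz":0,"ax":0,"ay":0,"az":0},{"fingers":0.44,"tx":0,"ty":0,"tz":0,"ax":0,"ay":0,"az":0}]'

```text
time_s: 26.93
tcp_pos: [0.4712, -0.1003, 0.0932]
ee_rot: [[0.001, -0.263, -0.965], [0.001, -0.965, 0.263], [-1.0, -0.001, -0.001]]
wrist_force: [-0.4, -1.4, 0.0]
gripper_width: 0.282
```

Emit:
play_rows --commands '[{"fingers":0.44,"tx":0,"ty":0.00733,"tz":-0.00018,"ax":-0.0159,"ay":0,"az":0},{"fingers":0.44,"tx":0,"ty":0.01464,"tz":-0.00073,"ax":-0.0318,"ay":0,"az":0},{"fingers":0.44,"tx":0,"ty":0.02192,"tz":-0.00165,"ax":-0.0477,"ay":0,"az":0},{"fingers":0.44,"tx":0,"ty":0.0277,"tz":-0.00264,"ax":-0.0605,"ay":0,"az":0},{"fingers":0.44,"tx":0,"ty":0.03005,"tz":-0.00311,"ax":-0.0657,"ay":0,"az":0}]'

```text
time_s: 27.35
tcp_pos: [0.4686, -0.1207, 0.0932]
ee_rot: [[0.004, -0.059, -0.998], [0.004, -0.998, 0.059], [-1.0, -0.004, -0.004]]
wrist_force: [0.5, 13.2, 0.4]
gripper_width: 0.28
```

Emit:
play_rows --commands '[{"fingers":0.44,"tx":0,"ty":0.00337,"tz":-4e-05,"ax":-0.0073,"ay":0,"az":0},{"fingers":0.44,"tx":0,"ty":0.00674,"tz":-0.00016,"ax":-0.0146,"ay":0,"az":0},{"fingers":0.44,"tx":0,"ty":0.01011,"tz":-0.00035,"ax":-0.022,"ay":0,"az":0},{"fingers":0.44,"tx":0,"ty":0.01355,"tz":-0.00063,"ax":-0.0294,"ay":0,"az":0},{"fingers":0.44,"tx":0,"ty":0.01693,"tz":-0.00098,"ax":-0.0368,"ay":0,"az":0}]'

```text
time_s: 27.77
tcp_pos: [0.4688, -0.1309, 0.0932]
ee_rot: [[0.005, 0.056, -0.998], [0.007, -0.998, -0.056], [-1.0, -0.006, -0.005]]
wrist_force: [-0.5, 26.1, 3.3]
gripper_width: 0.282
```

Emit:
play_rows --commands '[{"fingers":0.44,"tx":0,"ty":0.00337,"tz":-4e-05,"ax":-0.0073,"ay":0,"az":0},{"fingers":0.44,"tx":0,"ty":0.00674,"tz":-0.00016,"ax":-0.0146,"ay":0,"az":0},{"fingers":0.44,"tx":0,"ty":0.01011,"tz":-0.00035,"ax":-0.022,"ay":0,"az":0},{"fingers":0.44,"tx":0,"ty":0.01355,"tz":-0.00063,"ax":-0.0294,"ay":0,"az":0},{"fingers":0.44,"tx":0,"ty":0.01841,"tz":-0.00116,"ax":-0.04,"ay":0,"az":0}]'

```text
time_s: 28.18
tcp_pos: [0.4703, -0.1465, 0.0932]
ee_rot: [[0.004, 0.182, -0.983], [0.004, -0.983, -0.182], [-1.0, -0.003, -0.004]]
wrist_force: [0.8, 14.8, 1.6]
gripper_width: 0.281
```

Emit:
play_rows --commands '[{"fingers":0.44,"tx":0,"ty":0,"tz":0,"ax":0,"ay":0,"az":0},{"fingers":0.44,"tx":0,"ty":0,"tz":0,"ax":0,"ay":0,"az":0},{"fingers":0.44,"tx":0,"ty":0,"tz":0,"ax":0,"ay":0,"az":0},{"fingers":0.44,"tx":0,"ty":0,"tz":0,"ax":0,"ay":0,"az":0}]'

```text
time_s: 28.52
tcp_pos: [0.4703, -0.1467, 0.0933]
ee_rot: [[0.004, 0.18, -0.984], [0.003, -0.984, -0.18], [-1.0, -0.003, -0.004]]
wrist_force: [1.5, 11.7, 0.1]
gripper_width: 0.28
```

```bash
python3 - <<'E'
from h import *
hold(10)
t=viewer.capture("top"); save(t,"t10.png",(250,130,450,265),4)
# bright spring/ram colour profile along the ram axis: ram front edge column, before and now
a=cv2.imread("pics/t9.png");b=cv2.imread("pics/t10.png")
for im in(a,b):
    g=im[150:175,395:520].mean(axis=(0,2)); print(np.round(g[::4]))
    g=im[187:205,440:720].mean(axis=(0,2))
E
```

```text
t 29.0167 width mm 24.755189116989825 yaw 280.3890972850139 tcp [ 0.4703 -0.1466  0.0932] F tool [ -0.7684 -11.8242  -3.2208] std [0.4027 0.69   0.3115]
[ 92.  99. 125. 158. 160. 155. 158. 152. 158. 153. 159. 165. 184. 181.
 183. 184. 183. 183. 184. 183. 182. 182. 182. 182. 183. 182. 182. 182.
 181. 182. 181. 181.]
[ 92.  99. 125. 158. 159. 152. 157. 162. 186. 182. 180. 181. 180. 180.
 183. 184. 183. 183. 183. 183. 183. 183. 183. 183. 182. 182. 182. 182.
 182. 182. 182. 182.]
```

Stroke 5 reads 11.8 N, a rise of 5.8–7.1 N over the free strokes, so it is a firm hold. The ram advanced about 7.6 mm with the jaw stationary. I stop pumping and return the handle to its rest stop.

Emit:
play_rows --commands '[{"fingers":0.44,"tx":0,"ty":-0.00674,"tz":-0.00016,"ax":0.0146,"ay":0,"az":0},{"fingers":0.44,"tx":0,"ty":-0.01355,"tz":-0.00063,"ax":0.0294,"ay":0,"az":0},{"fingers":0.44,"tx":0,"ty":-0.02032,"tz":-0.00141,"ax":0.0442,"ay":0,"az":0},{"fingers":0.44,"tx":0,"ty":-0.02698,"tz":-0.0025,"ax":0.0589,"ay":0,"az":0},{"fingers":0.44,"tx":0,"ty":-0.03362,"tz":-0.00391,"ax":0.0736,"ay":0,"az":0}]'

```text
time_s: 29.48
tcp_pos: [0.4678, -0.1232, 0.0933]
ee_rot: [[0.001, -0.051, -0.999], [0.0, -0.999, 0.051], [-1.0, -0.0, -0.001]]
wrist_force: [0.5, -0.5, -0.1]
gripper_width: 0.283
```

Emit:
play_rows --commands '[{"fingers":0.44,"tx":0,"ty":-0.00674,"tz":-0.00016,"ax":0.0146,"ay":0,"az":0},{"fingers":0.44,"tx":0,"ty":-0.01355,"tz":-0.00063,"ax":0.0294,"ay":0,"az":0},{"fingers":0.44,"tx":0,"ty":-0.02032,"tz":-0.00141,"ax":0.0442,"ay":0,"az":0},{"fingers":0.44,"tx":0,"ty":-0.0277,"tz":-0.00264,"ax":0.0605,"ay":0,"az":0},{"fingers":0.44,"tx":0,"ty":-0.0277,"tz":-0.00264,"ax":0.0605,"ay":0,"az":0}]'

```text
time_s: 29.9
tcp_pos: [0.47, -0.1051, 0.0932]
ee_rot: [[-0.001, -0.237, -0.971], [-0.003, -0.971, 0.237], [-1.0, 0.004, 0.0]]
wrist_force: [-0.7, -3.9, 2.2]
gripper_width: 0.28
```

Emit:
play_rows --commands '[{"fingers":0.44,"tx":0,"ty":-0.0022,"tz":0,"ax":0.0048,"ay":0,"az":0},{"fingers":0.44,"tx":0,"ty":-0.0044,"tz":-7e-05,"ax":0.0095,"ay":0,"az":0},{"fingers":0.44,"tx":0,"ty":-0.0066,"tz":-0.00015,"ax":0.0143,"ay":0,"az":0},{"fingers":0.44,"tx":0,"ty":-0.00825,"tz":-0.00023,"ax":0.0179,"ay":0,"az":0},{"fingers":0.44,"tx":0,"ty":-0.00825,"tz":-0.00023,"ax":0.0179,"ay":0,"az":0}]'

```text
time_s: 30.32
tcp_pos: [0.4721, -0.097, 0.0931]
ee_rot: [[0.001, -0.292, -0.956], [0.0, -0.956, 0.292], [-1.0, -0.0, -0.0]]
wrist_force: [-0.0, 0.5, -0.4]
gripper_width: 0.277
```

```bash
python3 -c "
from h import *
hold(6)"
```

```text
t 30.6167 width mm 24.006777563426123 yaw 252.99903283222557 tcp [ 0.4719 -0.0974  0.0931] F tool [-0.183  -0.0479  0.1363] std [0.6937 0.5375 0.4433]
```

Emit:
play_rows --commands '[{"fingers":0.44,"tx":0,"ty":-0.001,"tz":0,"ax":0,"ay":0,"az":0},{"fingers":0.44,"tx":0,"ty":-0.002,"tz":0,"ax":0,"ay":0,"az":0},{"fingers":0.44,"tx":0,"ty":-0.003,"tz":0,"ax":0,"ay":0,"az":0},{"fingers":0.44,"tx":0,"ty":-0.003,"tz":0,"ax":0,"ay":0,"az":0},{"fingers":0.44,"tx":0,"ty":-0.003,"tz":0,"ax":0,"ay":0,"az":0}]'

```text
time_s: 31.03
tcp_pos: [0.4723, -0.0955, 0.093]
ee_rot: [[-0.0, -0.292, -0.956], [0.0, -0.956, 0.292], [-1.0, 0.0, 0.0]]
wrist_force: [-0.4, -0.1, 0.8]
gripper_width: 0.277
```

```bash
python3 -c "
from h import *
hold(5)"
```

```text
t 31.2833 width mm 24.426537037032013 yaw 252.98889133748213 tcp [ 0.4723 -0.0955  0.093 ] F tool [0.0136 0.0167 0.3055] std [0.214  0.5377 0.4579]
```

Emit:
play_rows --commands '[{"fingers":0.44,"tx":0,"ty":-0.001,"tz":0,"ax":0,"ay":0,"az":0},{"fingers":0.44,"tx":0,"ty":-0.002,"tz":0,"ax":0,"ay":0,"az":0},{"fingers":0.44,"tx":0,"ty":-0.003,"tz":0,"ax":0,"ay":0,"az":0},{"fingers":0.44,"tx":0,"ty":-0.003,"tz":0,"ax":0,"ay":0,"az":0},{"fingers":0.44,"tx":0,"ty":-0.003,"tz":0,"ax":0,"ay":0,"az":0}]'

```text
time_s: 31.7
tcp_pos: [0.4724, -0.0948, 0.093]
ee_rot: [[-0.002, -0.292, -0.956], [-0.002, -0.956, 0.292], [-1.0, 0.003, 0.001]]
wrist_force: [0.2, -9.2, -1.0]
gripper_width: 0.283
```

```bash
python3 -c "
from h import *
hold(5)
s=r.sense();p=viewer.capture('wrist')
for d in spotter.silhouettes('handle_grip',p)[:2]:
    ys,xs=np.nonzero(d['region']);m=ys>ys.max()-60;print(d['uv'],xs[m].min(),xs[m].max(),ys.min(),ys.max())
"
```

```text
t 31.95 width mm 24.34692361729193 yaw 253.00862024275972 tcp [ 0.4724 -0.0948  0.093 ] F tool [ 1.016   8.5206 -2.6074] std [0.2848 0.5497 0.3198]
[322.8, 164.4] 295 349 0 373
[249.3, 67.0] 295 348 0 373
```

It resists with 8.5 N and barely moves, so the handle is at the rest stop. Backing off, opening and lifting straight up.

Emit:
play_rows --commands '[{"fingers":0.44,"tx":0,"ty":0.003,"tz":0,"ax":0,"ay":0,"az":0},{"fingers":0,"tx":0,"ty":0.003,"tz":0,"ax":0,"ay":0,"az":0},{"fingers":-0.3,"tx":0,"ty":0.003,"tz":0,"ax":0,"ay":0,"az":0},{"fingers":-0.3,"tx":0,"ty":0.003,"tz":0,"ax":0,"ay":0,"az":0},{"fingers":-0.3,"tx":0,"ty":0.003,"tz":0,"ax":0,"ay":0,"az":0}]'

```text
time_s: 32.47
tcp_pos: [0.4726, -0.0952, 0.0931]
ee_rot: [[0.0, -0.292, -0.956], [0.0, -0.956, 0.292], [-1.0, -0.0, -0.0]]
wrist_force: [0.1, -0.2, 0.2]
gripper_width: 0.498
```

Emit:
play_rows --commands '[{"fingers":-0.3,"tx":-0.03,"ty":0,"tz":0,"ax":0,"ay":0,"az":0},{"fingers":-0.3,"tx":-0.08,"ty":0,"tz":0,"ax":0,"ay":0,"az":0},{"fingers":-0.3,"tx":-0.13,"ty":0,"tz":0,"ax":0,"ay":0,"az":0},{"fingers":-0.3,"tx":-0.18,"ty":0,"tz":0,"ax":0,"ay":0,"az":0},{"fingers":-0.3,"tx":-0.22,"ty":0,"tz":0,"ax":0,"ay":0,"az":0}]'

```text
time_s: 32.88
tcp_pos: [0.4728, -0.0954, 0.2613]
ee_rot: [[0.003, -0.292, -0.956], [-0.0, -0.956, 0.292], [-1.0, -0.001, -0.003]]
wrist_force: [-0.1, 0.3, -0.2]
gripper_width: 0.647
```

Emit:
play_rows --commands '[{"fingers":-0.3,"tx":0,"ty":0,"tz":0,"ax":0,"ay":0,"az":0},{"fingers":-0.3,"tx":0,"ty":0,"tz":0,"ax":0,"ay":0,"az":0},{"fingers":-0.3,"tx":0,"ty":0,"tz":0,"ax":0,"ay":0,"az":0}]'

```text
time_s: 33.13
tcp_pos: [0.4717, -0.0953, 0.2574]
ee_rot: [[-0.001, -0.293, -0.956], [0.001, -0.956, 0.293], [-1.0, -0.0, 0.001]]
wrist_force: [0.3, -0.2, -1.1]
gripper_width: 0.652
```

```bash
python3 - <<'E'
from h import *
s=r.sense();print(s["time_s"],s["tcp_pos"],s["wrist_force"])
p=viewer.capture("wrist");save(p,"w11.png")
t=viewer.capture("top");save(t,"t11.png",(250,130,450,265),4)
b=cv2.imread("pics/t11.png");print(np.round(b[150:175,395:520].mean(axis=(0,2))[::4]))
for n in("basin","mallet","jar"): print(n,[(np.round(d["uv"]),w(t,d["uv"],.04)[:2]) for d in spotter.find_in(n,t)[:1]])
print("grip rest px",px(p,(.4711,-.0991,.117),s))
E
```

```text
33.1333 [ 0.4717 -0.0953  0.2574] [ 0.3411 -0.1773 -1.1239]
[172. 175. 180. 191. 194. 193. 195. 195. 198. 198. 199. 199. 199. 200.
 201. 201. 201. 202. 203. 203. 203. 203. 203. 203. 203. 204. 204. 204.
 204. 204. 204. 204.]
basin [(array([493., 268.]), array([ 0.438 , -0.3081]))]
mallet [(array([130., 171.]), array([0.6145, 0.4065]))]
jar [(array([514., 181.]), array([ 0.6089, -0.3505]))]
grip rest px [323.4675 227.2573]
```

View pics/w11.png

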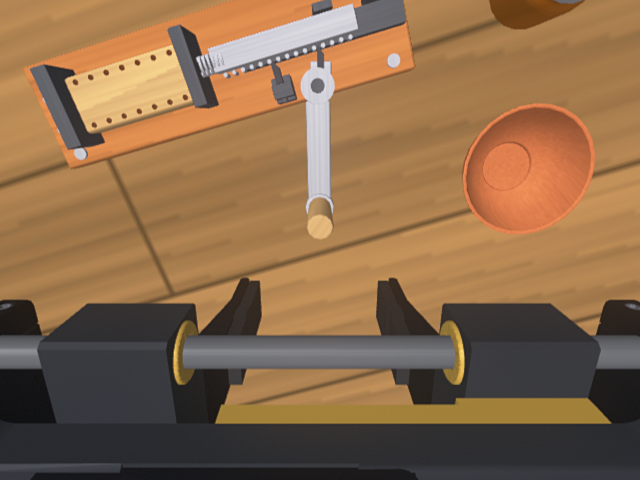

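The picture shows the base pinched between jaw and stop, a short spring, the handle at rest with its grip at (320,227) (expected (323,227)), and the bowl untouched. Handing in.

```bash
python3 -c "
from h import *
print(job.finish_job())"
```

```text
the job is handed in; nothing more can be done
None
```

The base lies flat on the clamp bed, held between the jaw and the end stop. The handle is back at its rest stop, and the job is handed in at about 33 s of the 72 s allowed.

- **Which base:** I took the middle block, which measured about 54 x 114 mm. The two look-alikes measured about 80 x 35 mm.
- **Pumping:** I gave the handle five full strokes. In the loose cage, the push held at the end of the stroke read:

| Stroke | Push held (N) |
|---|---|
| 1 | 6.0 |
| 2 | 6.0 |
| 3 | 4.7 |
| 4 | 7.8 |
| 5 | 11.8 |

  That is a rise of 5.8 to 7.1 N over the free strokes, past the 4.5 N mark, so I stopped there. I estimate the clamp holds the base with about 36 N. I inferred this from the ram travel and did not measure it.
- **Last checks:** On the fifth stroke the ram moved on about 7.6 mm while the jaw stayed put. The handle met its rest stop at 8.5 N. The last wrist view showed the base pinched with the clamp spring shortened, and the gripper clear. I found the bowl, mallet and jar within about 1 cm of where they started, which is about the detector's scatter.

**What disagreed:**
- The first stroke, with the grip held tight, read 9.2 N. Part of that was twist and sideways strain, so I loosened the fingers to a cage around the grip.
- Even then the free push (4.7 to 6.0 N) sat at or slightly above the stated 1 to 5 N.
- Moving the handle fast gave short force peaks up to 48 N, so I slowed the later strokes.
- The last overhead check of the ram position failed. The brightness profile did not match the earlier ones, so I relied on the wrist view instead.

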